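# Fetch the soap from behind the bottles in the washing-up caddy

## Task

The soap is at the back of the washing-up caddy, hemmed in by the pale-green bottle, the pink can and the small amber bottle. First stand all three upright on the steel draining tray, then take out the soap and lay it flat and lengthwise in the middle of the white soap dish, and only then put the bottles and the can back upright, each in the drip dish it came from; do not tip any of them over.

Things in the scene. Friction and masses are not known exactly. Their poses are not given: they have to be found in the camera images.
- pale_bottle: upright pale-green plastic bottle with a whitish cap, 202 mm high, 0.1 kg, loose: round body 58 mm in diameter up to 149 mm above its base, sloping shoulder, cap 42 mm in diameter from 172 mm to the top (the cap is fixed and may be gripped). Origin: centre of its underside; z up its axis. At the start it stands in pale_dish.
- pink_can: upright pink spray can with a plain pink cap, 205 mm high, 0.27 kg, loose: round body 58 mm in diameter up to 144 mm above its base, then a cap 50 mm in diameter from 158 mm to the top (the cap is fixed and may be gripped). Origin: centre of its underside; z up its axis. At the start it stands in pink_dish.
- amber_bottle: small upright amber bottle with a cream label and a black cap, 119 mm high, 41 mm diameter up to 75 mm above its base, then a narrower neck, 0.09 kg, loose. Origin: centre of its underside; z up its axis. At the start it stands in amber_dish.
- soap: brown block of soap, 49 mm (its x) by 62 mm (its y) by 52 mm high, 0.19 kg, loose. Origin: centre of its underside. At the start it lies on four low wooden slats at the back of the caddy, its long side (y) along the caddy's x, between and behind the three bottles.
- pale_dish: round white drip dish, fixed on the caddy: inside diameter 74 mm, rim 16 mm above its underside, floor 4 mm above its underside. Origin: centre of its underside (14 mm above the table). The pale-green bottle stands in it at the start and belongs in it.
- pink_dish: round white drip dish like pale_dish (inside diameter 74 mm, rim 16 mm, floor 4 mm above its underside), fixed on the caddy. Origin: centre of its underside. The pink can stands in it at the start and belongs in it.
- amber_dish: smaller round white drip dish, fixed on the caddy: inside diameter 57 mm, rim 16 mm, floor 4 mm above its underside. Origin: centre of its underside. The amber bottle stands in it at the start and belongs in it.
- caddy: washing-up caddy, fixed: a light wooden board 200 (x) by 280 (y) mm, top face 14 mm above the table, with a wooden rail along its back edge (x = +84 to +96 mm) that reaches 59 mm above the table. Origin: centre of the board at table height; +x points to the rail, +y along the rail. Dish centres lie at (x, y) = (-50, 0), (20, 90) and (20, -90) mm, which dish where differs; the soap rest is at (45, 0) mm, its slats' tops 20 mm above the table.
- drain_tray: empty steel draining tray, fixed, 160 (x) by 280 (y) mm with a rim 12 mm high and 4 mm thick; floor 3 mm above the table. Origin: centre of its underside. This is the side area: there is room on it for three bottles in a row along its y.
- soap_dish: small white oblong soap dish, fixed, 75 (x) by 105 (y) mm, edge 10 mm high; the soap rests on its floor 5 mm above the table. Origin: centre of its underside.
There are look-alikes about, which are no part of the job. Leave any turquoise look-alike of the pale_bottle alone.

How it is judged (in metres and radians):
On the way, in this order (a step that is already met when the one before it is completed fails the run):
1. the pale bottle, the pink can and the amber bottle all stand upright and released on the draining tray, while the soap is still in the caddy (x of pale_bottle in the frame of drain_tray between -0.065 and 0.065 m and y of pale_bottle in the frame of drain_tray between -0.125 and 0.125 m and z of pale_bottle in the frame of drain_tray between 0 and 0.006 m and angle between each of pale_bottle, pink_can, amber_bottle's own z axis and vertical below 0.1 rad and linear speed of each of pale_bottle, pink_can, amber_bottle below 0.02 m/s and angular speed of each of pale_bottle, pink_can, amber_bottle below 0.2 rad/s and contact force between each of pale_bottle, pink_can, amber_bottle and the fingers below 0.05 N and x of pink_can in the frame of drain_tray between -0.065 and 0.065 m and y of pink_can in the frame of drain_tray between -0.125 and 0.125 m and z of pink_can in the frame of drain_tray between 0 and 0.006 m and x of amber_bottle in the frame of drain_tray between -0.065 and 0.065 m and y of amber_bottle in the frame of drain_tray between -0.125 and 0.125 m and z of amber_bottle in the frame of drain_tray between 0 and 0.006 m and distance of soap from where it was at the start of the episode below 0.03 m), for 0.2 s.
2. the soap lies released, flat and lengthwise in the soap dish, while the three still stand on the tray (x of pale_bottle in the frame of drain_tray between -0.065 and 0.065 m and y of pale_bottle in the frame of drain_tray between -0.125 and 0.125 m and z of pale_bottle in the frame of drain_tray between 0 and 0.006 m and angle between each of pale_bottle, pink_can, amber_bottle, soap's own z axis and vertical below 0.1 rad and linear speed of each of pale_bottle, pink_can, amber_bottle, soap below 0.02 m/s and angular speed of each of pale_bottle, pink_can, amber_bottle, soap below 0.2 rad/s and contact force between each of pale_bottle, pink_can, amber_bottle, soap and the fingers below 0.05 N and x of pink_can in the frame of drain_tray between -0.065 and 0.065 m and y of pink_can in the frame of drain_tray between -0.125 and 0.125 m and z of pink_can in the frame of drain_tray between 0 and 0.006 m and x of amber_bottle in the frame of drain_tray between -0.065 and 0.065 m and y of amber_bottle in the frame of drain_tray between -0.125 and 0.125 m and z of amber_bottle in the frame of drain_tray between 0 and 0.006 m and x of soap in the frame of soap_dish between -0.012 and 0.012 m and y of soap in the frame of soap_dish between -0.02 and 0.02 m and z of soap in the frame of soap_dish between 0.001 and 0.009 m and angle between the y axis of soap and the y axis of soap_dish, either way round below 0.26 rad), for 0.2 s.
At the end, for the whole second after the job is handed in: Bottle, can and amber bottle upright on the floor of their own drip dishes (within 12 mm of centre, tilt under 0.1 rad); soap flat in the soap dish (within 12 mm across, 20 mm along, long side within 0.26 rad of the dish's); all released and at rest (horizontal distance between pale_bottle and pale_dish below 0.012 m and z of pale_bottle in the frame of pale_dish between 0 and 0.008 m and angle between each of pale_bottle, pink_can, amber_bottle, soap's own z axis and vertical below 0.1 rad and linear speed of each of pale_bottle, pink_can, amber_bottle, soap below 0.02 m/s and angular speed of each of pale_bottle, pink_can, amber_bottle, soap below 0.2 rad/s and contact force between each of pale_bottle, pink_can, amber_bottle, soap and the fingers below 0.05 N and horizontal distance between pink_can and pink_dish below 0.012 m and z of pink_can in the frame of pink_dish between 0 and 0.008 m and horizontal distance between amber_bottle and amber_dish below 0.012 m and z of amber_bottle in the frame of amber_dish between 0 and 0.008 m and x of soap in the frame of soap_dish between -0.012 and 0.012 m and y of soap in the frame of soap_dish between -0.02 and 0.02 m and z of soap in the frame of soap_dish between 0.001 and 0.009 m and angle between the y axis of soap and the y axis of soap_dish, either way round below 0.26 rad); the robot touches nothing.
It fails at once if a bottle or the can is tipped over (more than 0.6 rad) (angle between any of pale_bottle, pink_can, amber_bottle's own z axis and vertical above 0.6 rad).
It also fails if it takes over 147 s, if anything falls off the work surface, if the arm or the gripper's body presses on something with over 40 N, if the wrist force passes 120 N, or if a joint passes its speed limit or range.

## Robot

A 6-joint arm with a two-finger parallel gripper is mounted at the origin on the work surface; the furniture and walls round the work are solid. World frame = base frame: x ahead of the robot, y to its left, z up, the work surface at z = 0. Lengths are in mm, angles in rad, forces in N, time in s.
With the tool pointing down it reaches from about 275 to 750 mm from the base axis. Payload 10.2 kg.
Tool frame: the origin (TCP) lies at the very end of the fingers, on their centre line; the grasp point (between the pads) lies 19 mm behind it; z points along the fingers, y is the direction in which the jaws open and shut (so a half turn about z gives the same grasp; the last joint's range is limited). The gripper opens to 88 mm and grips with 3 to 60 N. Pads are 18 mm wide; open, the fingers measure 123 mm over their backs; the gripper's body (75 mm by 187 mm) begins 45 mm behind the grasp point.
Start: joints at [0.908, 0.313, 1.498, -0, 1.331, -0.223], TCP at [223.536, 475.04, 238.72] pointing down, gripper open.
Joint ranges: [-2.94, 2.94], [-0.97, 2.17], [0.19, 2.56], [-1.23, 4.37], [0.02, 3.11], [-2.88, 2.88]. Speed limits (rad/s): [2.39, 2.39, 3.01, 3.14, 3.14, 3.14].

## Interface

Orientations are given as a rotation vector (axis times angle).
In Python, from bench import robot gives the robot as it stands.
- The arm moves only by the tool move_arm, never from a script. Its argument "motion" is a list of rows, each a list of 2 entries, a list of its own where there are three numbers: the shift along the tool's x, y, z each as a share of 120 mm, from -1 to 1, then the turn about the tool's z as a share of pi rad, from -1 to 1. A call has exactly 8 rows; each row is the pose to reach, as a shift and turn from the pose commanded when the call began, along the tool's axes at that moment, turning the shorter way round; what a row does not reach only later rows make up. A row lasts 1/10 s, in which the tool goes at most 50 mm and 8.59 degrees, less where a joint would pass 70% of its speed; a pose out of reach is approached as far as the arm can. A call with a number of a shift or a turn outside -1 to 1 is refused whole. A call with a gripper value outside its range is refused whole. "gripper" is the opening, from -1 (shut) to 1 (fully open), set as the call begins (left out, the last holds). The fingers move at their own pace and stop on an object; "squeeze" is the grip in N (left out, the last holds). Time passes only in rows, so rows that repeat a pose let the fingers close, or fill a call up. It gives the time, the measured TCP pose, the force and the opening at its end, in the units of the state.
- robot.sense(): the state, without advancing time (a new reading comes with each control period).
- robot.snapshot(name): name is "scene" or "top"; returns a dict with "frame" (420x560x3 uint8, red, green, blue), "camera_matrix" (3x3 intrinsics, pixels), "rvec" (rotation vector, rad) and "tvec" (3), from world to camera coordinates, as OpenCV has them. Camera axes: x right, y down, z forward; pixel columns grow to the right and rows downward; lengths in mm; the calibration is good to about 2 mm. A picture is of the moment at which its call begins. There is no depth.
- robot.sign_off(): hands the job in, once; it reports no verdict.
Trained networks look in the newest picture that a camera, given by its name, has taken for a name from the list of things; names that differ only in an ending like _2 or _b are one class to them, and where a whole thing is asked for, a point or a joint stands for the part that bears it (a point fixed in the world has none). Each returns a list of dicts, best first, with "confidence" (0 to 1); they miss things now and then, are a little off and sometimes report something else, mostly with a low value. They report only what shows in the picture. A call takes as long as a camera call. They do not tell look-alikes from the thing itself.
- robot.search_frame(target, camera): "position" ([x, y, z] in mm, in the coordinates of the camera as it stood for that picture, good to about 4 mm: the middle of the surface that is visible of it).
The state is a dict: "time": time; "q": joint angles; "qvel": joint speeds; "effort": joint torques, N m; "tool_pos": TCP position; "eef_rot": TCP orientation; "contact_force": force on the tool from outside, world axes, zero at the start; "ft_torque": the same for the moment, N m; "gripper_width": finger opening in mm.
Only numpy, scipy, OpenCV 4.12 (cv2) and the standard library are available. Lean on these libraries where they do the work, as an engineer would, in place of code of your own. Each camera call takes 0.05 s, during which the arm holds its last target.

## Working session

There is one attempt and no reset: what is moved stays moved. The work goes in short steps, Python scripts to look and compute and a tool call to move; the robot and the scene stay as the last step left them, time stands still between calls to the robot, and variables do not carry over. Pictures are saved under pics/ and viewed, and the job is handed in when it is done.

Besides the shell and the picture viewer there is one more tool, called after ">>>" as a command line: name --argument value ..., lists and objects as JSON in quotes. move_arm: Moves the arm, as the interface text tells. Its arguments: {"type":"object","properties":{"motion":{"type":"array"},"gripper":{"type":"number"},"squeeze":{"type":"number"}},"required":["motion"]}

```bash
ls; mkdir -p pics; cat > h.py <<'E'
import numpy as np, cv2, pickle
from bench import robot
def snap(name,fn):
    s=robot.snapshot(name); cv2.imwrite('pics/'+fn,s['frame'][:,:,::-1]); 
    pickle.dump({k:np.array(v) for k,v in s.items()},open('pics/'+fn[:-4]+'.pkl','wb')); return s
def cam2w(s,p):
    R=cv2.Rodrigues(np.array(s['rvec'],float))[0]; return R.T@(np.array(p,float)-np.array(s['tvec'],float).ravel())
def ray(s,uv,z):
    K=np.array(s['camera_matrix']);R=cv2.Rodrigues(np.array(s['rvec'],float))[0];t=np.array(s['tvec'],float).ravel()
    d=R.T@np.linalg.inv(K)@np.array([uv[0],uv[1],1.]); c=-R.T@t
    return c+d*(z-c[2])/d[2]
def proj(s,P):
    return cv2.projectPoints(np.array(P,float).reshape(-1,3),np.array(s['rvec'],float),np.array(s['tvec'],float),np.array(s['camera_matrix'],float),None)[0].reshape(-1,2)
E
python3 - <<'E'
from h import *
st=robot.sense()
for k in st: print(k,np.round(st[k],3))
for n in('scene','top'):
    s=snap(n,n+'0.png'); print(n,np.array(s['camera_matrix']).round(1).tolist(),-cv2.Rodrigues(np.array(s['rvec'],float))[0].T@np.array(s['tvec']).ravel())
    for t in('pale_bottle','pink_can','amber_bottle','soap','pale_dish','pink_dish','amber_dish','caddy','drain_tray','soap_dish'):
        for d in robot.search_frame(t,n): print(t,round(d['confidence'],2),cam2w(s,d['position']).round(0))
E
```

```text
pics
time 0.0
q [ 0.908  0.313  1.498  0.     1.331 -0.223]
qvel [ 0.002 -0.001  0.     0.002  0.    -0.001]
effort [ 0.0000e+00 -4.0220e+01 -2.5227e+01  7.0000e-02  3.5000e-02 -0.0000e+00]
tool_pos [223.373 474.847 238.157]
eef_rot [-6.850e-01 -3.065e+00  2.000e-03]
contact_force [ 0.234  0.445 -0.055]
ft_torque [-0.002  0.03  -0.021]
gripper_width 88.109
scene [[458.7, 0.0, 278.3], [0.0, 458.7, 208.3], [0.0, 0.0, 1.0]] [-242.99709857  892.60821972  559.7977041 ]
pale_bottle 0.85 [422. 130.  94.]
pale_bottle 0.61 [ 316. -119.  105.]
pink_can 0.78 [435. 317. 113.]
amber_bottle 0.83 [373. 223.  67.]
soap 0.78 [454. 216.  54.]
pale_dish 0.63 [415. 123.  20.]
pink_dish 0.61 [407. 240.   9.]
pink_dish 0.57 [438. 318.  22.]
pink_dish 0.38 [480. -52.   1.]
pink_dish 0.23 [371. 219.  69.]
amber_dish 0.55 [369. 230.  22.]
caddy 0.69 [407. 236.  11.]
drain_tray 0.77 [ 494. -209.   -1.]
soap_dish 0.95 [479. -52.   4.]
top [[407.2, 0.0, 276.5], [0.0, 407.2, 211.6], [0.0, 0.0, 1.0]] [ 63.70034127 172.33131823 855.39020033]
pale_bottle 0.65 [430. 121. 170.]
pink_can 0.18 [430. 122. 169.]
amber_bottle 0.71 [371. 208.  91.]
soap 0.77 [468. 202.  75.]
pale_dish 0.84 [433. 136.  22.]
pink_dish 0.61 [447. 299.  30.]
amber_dish 0.79 [373. 225.  28.]
caddy 0.57 [403. 234.  21.]
drain_tray 0.75 [ 489. -268.    4.]
drain_tray 0.54 [376. 210.  93.]
soap_dish 0.81 [492. -49.   5.]
```

View pics/scene0.png

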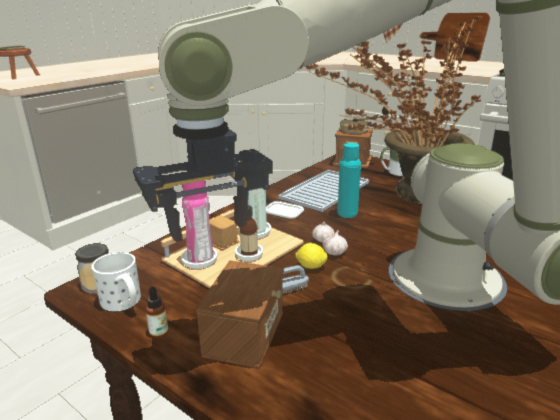

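View pics/top0.png

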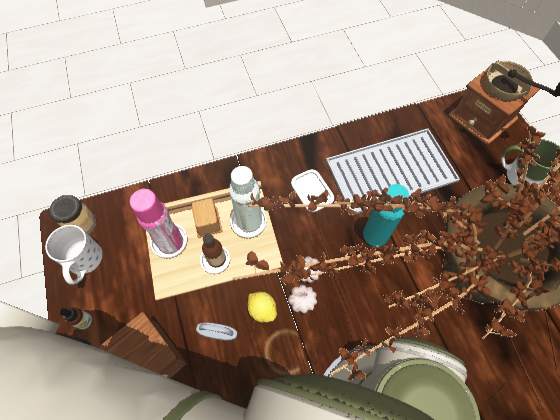

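```bash
python3 - <<'E'
import cv2
a=cv2.imread('pics/top0.png'); 
cv2.imwrite('pics/c1.png',cv2.resize(a[150:310,130:300],None,fx=4.4,fy=3.7*1.19/1.0*0.84,interpolation=3)) if 0 else cv2.imwrite('pics/c1.png',cv2.resize(a[160:310,130:300],None,fx=4,fy=4,interpolation=2))
cv2.imwrite('pics/c2.png',cv2.resize(a[110:260,280:480],None,fx=4,fy=4,interpolation=2))
b=cv2.imread('pics/scene0.png'); 
cv2.imwrite('pics/c3.png',cv2.resize(b[140:290,140:340],None,fx=4,fy=4,interpolation=2))
E
```

```text
(no output)
```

View pics/c1.png

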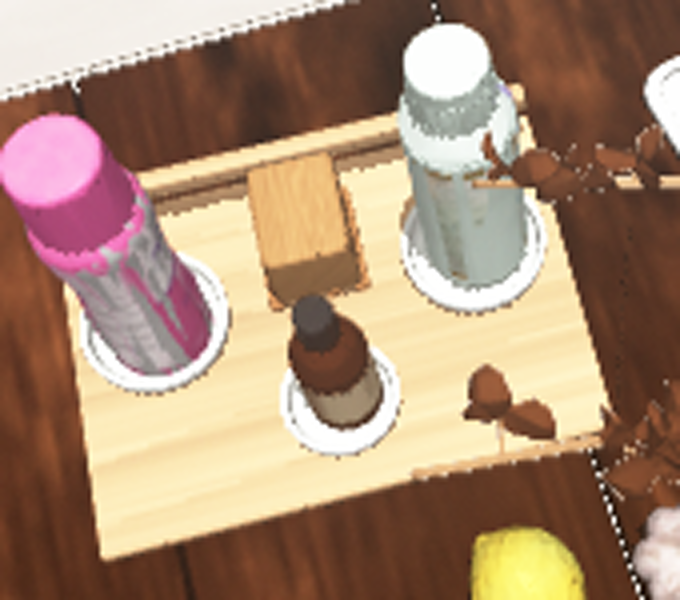

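View pics/c2.png

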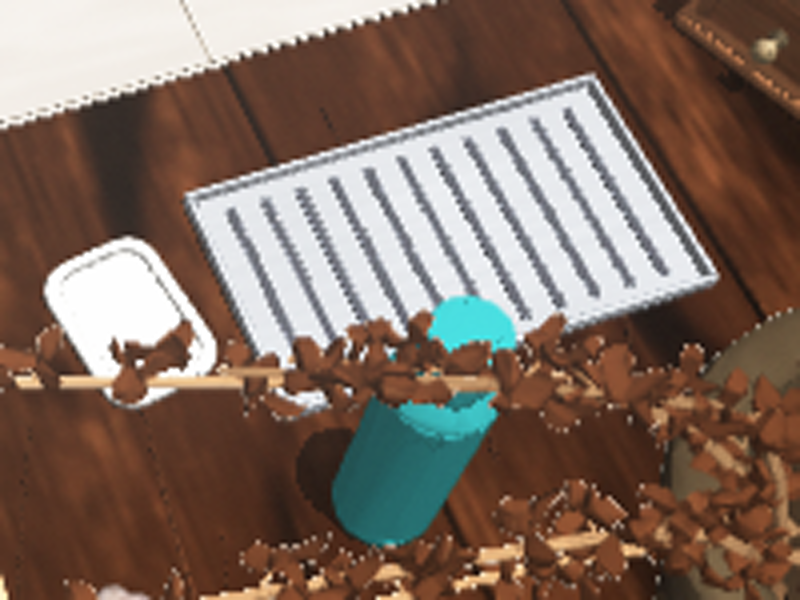

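View pics/c3.png

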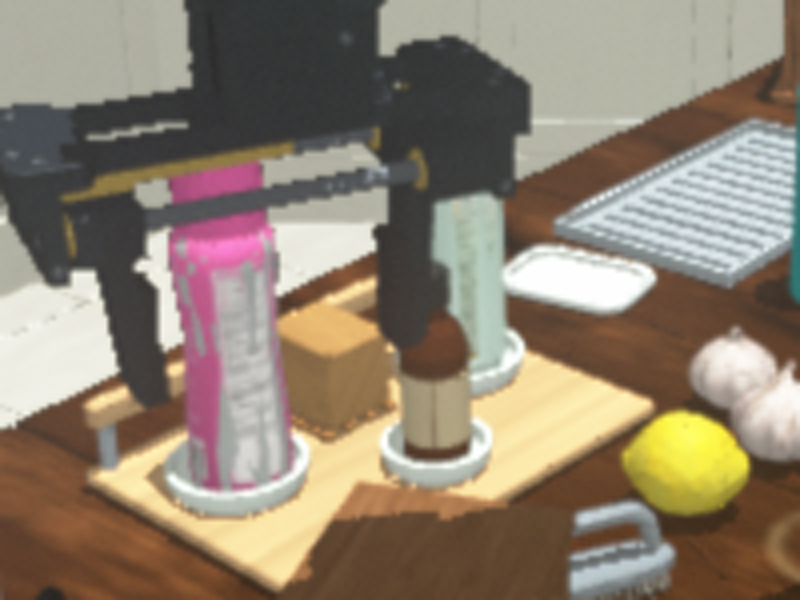

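```bash
cat > fit.py <<'E'
from h import *
from scipy.optimize import least_squares
s=pickle.load(open('pics/top0.pkl','rb')); sc=pickle.load(open('pics/scene0.pkl','rb'))
c1=lambda u,v:np.array([130+u/4,160+v/4]); c2=lambda u,v:np.array([280+u/4,110+v/4]); c3=lambda u,v:np.array([140+u/4,140+v/4])
def T(p,P):
    c,n=np.cos(p[2]),np.sin(p[2]); P=np.array(P,float).reshape(-1,3); return np.c_[p[0]+c*P[:,0]-n*P[:,1],p[1]+n*P[:,0]+c*P[:,1],P[:,2]]
th=np.linspace(0,2*np.pi,73)
def circ(x,y,z,r): return np.c_[x+r*np.cos(th),y+r*np.sin(th),0*th+z]
def res(p,full=False):
    r=[]
    for cam,cr,P,uv in [(s,c1,(-100,140,14),(100,557)),(s,c1,(-100,-140,14),(606,436)),(s,c1,(96,-140,59),(523,86)),(sc,c3,(-100,-140,14),(655,404)),(sc,c3,(-100,140,14),(278,588))]:
        r+=list(proj(cam,T(p,P))[0]-cr(*uv))
    for xy,ex in [((20,90),(80,230,392)),((-50,0),(282,400,455)),((20,-90),(401,546,311))]:
        R=(57/2 if xy[0]<0 else 37)+p[3]
        q=proj(s,T(p,circ(*xy,30,R)))
        r+=[q[:,0].min()-130-ex[0]/4,q[:,0].max()-130-ex[1]/4,q[:,1].max()-160-ex[2]/4]
    return np.array(r)
f=least_squares(res,[400,220,0,4]); print('caddy',f.x.round(3)); print(f.fun.round(1))
for n,xy in (('pink',(20,90)),('amber',(-50,0)),('pale',(20,-90)),('soap',(45,0))): print(n,T(f.x,(*xy,0))[0].round(1))
print('caps pink',ray(s,c1(50,160),223).round(1),'pale',ray(s,c1(447,60),220).round(1),'amber',ray(s,c1(313,313),137).round(1))
q=[ray(s,c1(*u),72).round(1) for u in((248,168),(329,152),(354,250),(265,265))]; print('soap',q,np.mean(q,0))
q=[ray(s,c2(*u),12).round(1) for u in((185,197),(595,75),(717,277))]; print('tray',q,(q[0]+q[2])/2, [np.linalg.norm(q[1]-q[0]),np.linalg.norm(q[2]-q[1])],np.arctan2(*(q[0]-q[1])[[0,1]]))
q=[ray(s,c2(*u),10).round(1) for u in((42,290),(130,235),(215,350),(120,408))]; print('sdish',q)
print('turq', ray(s,c2(380,520),0))
E
python3 fit.py
```

```text
caddy [ 4.34147e+02  2.10903e+02 -1.00000e-01  4.14100e+00]
[-2.7 -1.3  1.2 -0.3  2.  -0.2  0.2 -0.9  4.9  1.6 -0.9 -0.7 -2.1 -2.2
 -1.2 -0.2 -0.2  0.4  0.4]
pink [463.  298.5   0. ]
amber [384.4 215.9   0. ]
pale [445.1 119.4   0. ]
soap [478.9 206.4   0. ]
caps pink [455.4 296.4 223. ] pale [449.3 116.4 220. ] amber [386.1 209.3 137. ]
soap [array([509. , 224.9,  72. ]), array([504.2, 180.8,  72. ]), array([443.1, 183.1,  72. ]), array([449.9, 229.8,  72. ])] [476.55 204.65  72.  ]
tray [array([ 551. , -110.9,   12. ]), array([ 551.5, -390.9,   12. ]), array([ 395.1, -388.9,   12. ])] [ 473.05 -249.9    12.  ] [np.float64(280.0004464282155), np.float64(156.41278720104694)] -0.0017857123876372563
sdish [array([518.7,  -6.5,  10. ]), array([537.6, -69.9,  10. ]), array([447.5, -88.8,  10. ]), array([430.2, -22.8,  10. ])]
turq [ 321.39292931 -138.67191687    0.        ]
```

```bash
sed -i 's/,(sc,c3,(-100,140,14),(278,588))//' fit.py; cat >> fit.py <<'E'
# overlay dish fit
a=cv2.imread('pics/top0.png'); b=cv2.imread('pics/scene0.png')
m=((a.min(2)>165)).astype(np.uint8); m[:, :285]=0; m[:,336:]=0; m[:165]=0; m[215:]=0
cs=max(cv2.findContours(m,0,1)[0],key=cv2.contourArea).reshape(-1,2)
w=np.array([ray(s,u,10)[:2] for u in cs],np.float32); print(cv2.minAreaRect(w))
E
python3 fit.py
python3 - <<'E'
import cv2
a=cv2.imread('pics/top0.png')
cv2.imwrite('pics/c4.png',cv2.resize(a[160:220,280:350],None,fx=10,fy=10,interpolation=2))
E
```

```text
caddy [ 4.31877e+02  2.10787e+02 -7.90000e-02  3.43000e+00]
[-1.3  0.8  2.2 -0.8  1.2 -0.3  0.6 -1.4 -0.4 -0.8 -0.6 -1.1 -0.7  0.3
  0.1  0.1  0.3]
pink [458.9 298.9   0. ]
amber [382.  214.7   0. ]
pale [444.7 119.5   0. ]
soap [476.7 207.2   0. ]
caps pink [455.4 296.4 223. ] pale [449.3 116.4 220. ] amber [386.1 209.3 137. ]
soap [array([509. , 224.9,  72. ]), array([504.2, 180.8,  72. ]), array([443.1, 183.1,  72. ]), array([449.9, 229.8,  72. ])] [476.55 204.65  72.  ]
tray [array([ 551. , -110.9,   12. ]), array([ 551.5, -390.9,   12. ]), array([ 395.1, -388.9,   12. ])] [ 473.05 -249.9    12.  ] [np.float64(280.0004464282155), np.float64(156.41278720104694)] -0.0017857123876372563
sdish [array([518.7,  -6.5,  10. ]), array([537.6, -69.9,  10. ]), array([447.5, -88.8,  10. ]), array([430.2, -22.8,  10. ])]
turq [ 321.39292931 -138.67191687    0.        ]
((484.7525329589844, -47.87607955932617), (103.07245635986328, 74.5806655883789), 8.73471450805664)
```

View pics/c4.png

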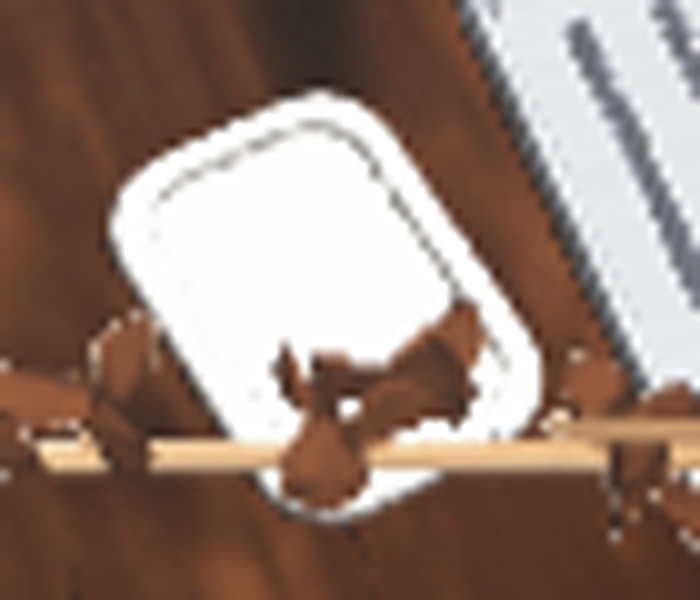

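```bash
python3 - <<'E'
from h import *
s=pickle.load(open('pics/top0.pkl','rb')); sc=pickle.load(open('pics/scene0.pkl','rb'))
def tri(u,v):
    A=[]
    out=[]
    for c,p in((s,u),(sc,v)):
        a=ray(c,p,0);b=ray(c,p,300);d=(b-a)/np.linalg.norm(b-a); out.append((a,d))
    M=sum(np.eye(3)-np.outer(d,d) for a,d in out); r=sum((np.eye(3)-np.outer(d,d))@a for a,d in out)
    P=np.linalg.solve(M,r); return P.round(0), [round(float(np.linalg.norm(np.cross(P-a,d))),1) for a,d in out]
for u in((250,198),(252,257),(262,262)):
  for v in ((308,70),(318,72),(325,75),(350,48),(335,120)): print(u,v,tri(u,v))
# epipolar line of top points in scene
for u in((250,198),(252,257),(300,202),(350,204),(400,206)):
  print(u,[(z,ray(s,u,z)[:2].round(0).tolist(),proj(sc,ray(s,u,z))[0].round(0).tolist()) for z in(200,300,400,500,600,700)])
a=cv2.imread('pics/scene0.png'); cv2.imwrite('pics/c5.png',cv2.resize(a[0:220,290:490],None,fx=2.7,fy=2.7,interpolation=2))
E
```

```text
(250, 198) (308, 70) (array([286., 133., 427.]), [3.8, 3.8])
(250, 198) (318, 72) (array([276., 129., 428.]), [13.5, 13.5])
(250, 198) (325, 75) (array([270., 126., 425.]), [20.9, 20.9])
(250, 198) (350, 48) (array([228., 127., 482.]), [31.8, 31.8])
(250, 198) (335, 120) (array([282., 110., 345.]), [49.1, 49.1])
(252, 257) (308, 70) (array([236., 164., 428.]), [20.2, 20.2])
(252, 257) (318, 72) (array([228., 159., 427.]), [10.9, 10.9])
(252, 257) (325, 75) (array([223., 156., 424.]), [3.9, 3.9])
(252, 257) (350, 48) (array([191., 152., 476.]), [9.8, 9.8])
(252, 257) (335, 120) (array([231., 143., 344.]), [18.5, 18.5])
(262, 262) (308, 70) (array([233., 158., 427.]), [26.3, 26.3])
(262, 262) (318, 72) (array([225., 153., 426.]), [16.9, 16.9])
(262, 262) (325, 75) (array([220., 150., 422.]), [9.9, 9.9])
(262, 262) (350, 48) (array([189., 146., 474.]), [4.7, 4.7])
(262, 262) (335, 120) (array([228., 135., 340.]), [11.6, 11.6])
(250, 198) [(200, [410.0, 114.0], [266.0, 165.0]), (300, [357.0, 123.0], [281.0, 127.0]), (400, [304.0, 132.0], [299.0, 83.0]), (500, [251.0, 141.0], [320.0, 30.0
[... 352 characters left out ...]
, 31.0], [299.0, 158.0]), (300, [325.0, 53.0], [311.0, 122.0]), (400, [278.0, 74.0], [325.0, 80.0]), (500, [231.0, 96.0], [342.0, 29.0]), (600, [184.0, 117.0], [363.0, -33.0]), (700, [137.0, 139.0], [388.0, -109.0])]
(350, 204) [(200, [339.0, -53.0], [330.0, 152.0]), (300, [297.0, -18.0], [339.0, 118.0]), (400, [255.0, 16.0], [350.0, 77.0]), (500, [213.0, 50.0], [363.0, 28.0]), (600, [171.0, 85.0], [378.0, -32.0]), (700, [129.0, 119.0], [399.0, -108.0])]
(400, 206) [(200, [307.0, -136.0], [358.0, 146.0]), (300, [270.0, -89.0], [364.0, 114.0]), (400, [232.0, -42.0], [372.0, 75.0]), (500, [195.0, 5.0], [382.0, 27.0]), (600, [158.0, 52.0], [394.0, -32.0]), (700, [121.0, 99.0], [409.0, -107.0])]
```

View pics/c5.png

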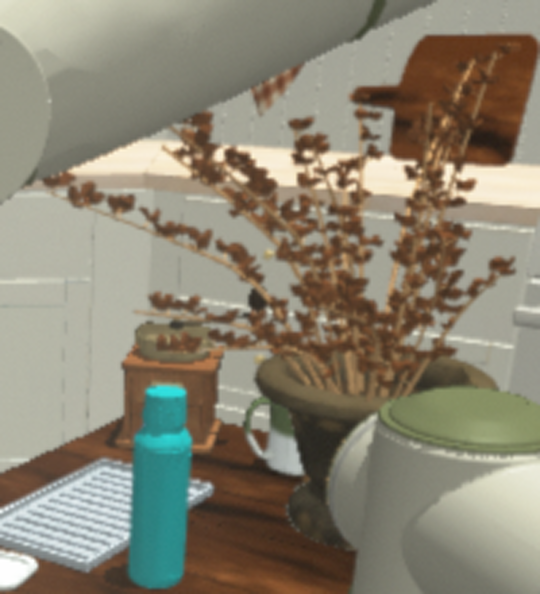

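>>> move_arm --motion '[[[-0.12, -0.08, -0.1], 0.045], [[-0.25, -0.16, -0.2], 0.09], [[-0.37, -0.24, -0.3], 0.135], [[-0.5, -0.32, -0.4], 0.18], [[-0.62, -0.4, -0.4], 0.225], [[-0.75, -0.48, -0.4], 0.27], [[-0.87, -0.56, -0.4], 0.315], [[-1, -0.64, -0.4], 0.36]]' --gripper 1 --squeeze 20

```text
time: 1.9
tool_pos: [299.7, 353.8, 286.8]
eef_rot: [2.228, 2.215, 0.0]
contact_force: [-0.4, 0.1, -0.3]
gripper_width: 88.1
```

>>> move_arm --motion '[[[-0.12, 0.08, 0], 0], [[-0.25, 0.15, 0], 0], [[-0.37, 0.23, 0], 0], [[-0.5, 0.3, 0], 0], [[-0.62, 0.38, 0], 0], [[-0.75, 0.45, 0], 0], [[-0.87, 0.53, 0], 0], [[-1, 0.61, 0], 0]]'

```text
time: 2.7
tool_pos: [372.9, 233.9, 286.8]
eef_rot: [2.221, 2.222, 0.0]
contact_force: [0.6, 0.7, 0.7]
gripper_width: 88.1
```

```bash
python3 - <<'E'
from h import *
st=robot.sense(); print(st['tool_pos'],np.round(st['effort'],1),st['contact_force'])
snap('scene','s1.png'); snap('top','t1.png')
E
```

```text
[372.9206797  233.86006494 286.78914904] [  2.8 -30.4 -25.8   0.1   0.    0.6] [0.62573519 0.69347409 0.71079729]
```

View pics/s1.png

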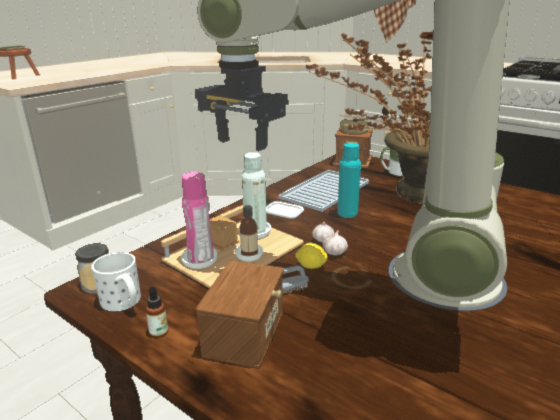

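View pics/t1.png

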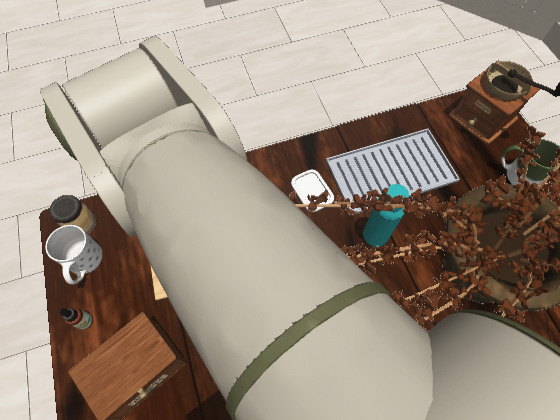

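```bash
python3 - <<'E'
import cv2
a=cv2.imread('pics/s1.png')
cv2.imwrite('pics/c6.png',cv2.resize(a[145:275,170:290],None,fx=4.6,fy=4.6,interpolation=2))
E
```

```text
(no output)
```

View pics/c6.png

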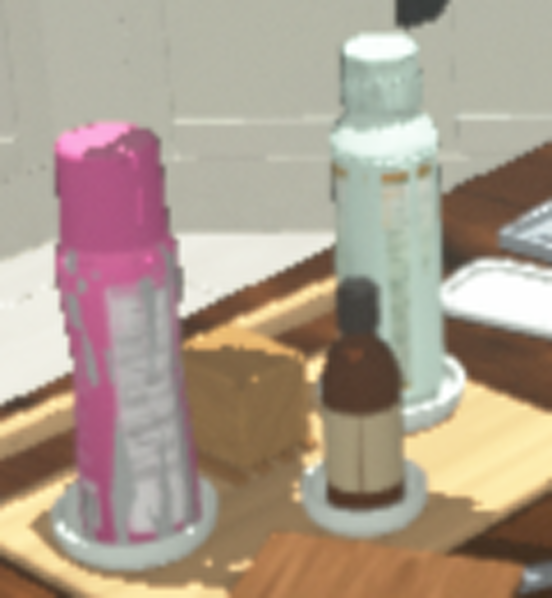

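```bash
python3 - <<'E'
from h import *
s=pickle.load(open('pics/s1.pkl','rb'))
c=lambda u,v:(170+u/4.6,145+v/4.6)
for n,u,z in (('pink',(108,141),223),('pale',(381,46),220),('amber',(357,287),137)): print(n,ray(s,c(*u),z).round(1))
E
```

```text
pink [444.5 305.5 223. ]
pale [440.1 124.2 220. ]
amber [377.5 218.  137. ]
```

>>> move_arm --motion '[[[-0.14, 0.09, 0], 0], [[-0.28, 0.18, 0], 0], [[-0.42, 0.27, 0], 0], [[-0.56, 0.36, 0], 0], [[-0.7, 0.45, 0], 0], [[-0.84, 0.54, 0], 0], [[-0.97, 0.62, 0], 0], [[-0.97, 0.62, 0], 0]]'

```text
time: 3.6
tool_pos: [447.5, 117.5, 286.5]
eef_rot: [-2.223, -2.219, 0.0]
contact_force: [0.4, 0.9, -0.5]
gripper_width: 88.2
```

>>> move_arm --motion '[[[0, 0, 0.12], 0], [[0, 0, 0.25], 0], [[0, 0, 0.4], 0], [[0, 0, 0.55], 0], [[0, 0, 0.68], 0], [[0, 0, 0.78], 0], [[0, 0, 0.86], 0], [[0, 0, 0.86], 0]]'

```text
time: 4.4
tool_pos: [446.3, 118.8, 182.7]
eef_rot: [-2.22, -2.221, 0.002]
contact_force: [-0.7, 0.4, 0.5]
gripper_width: 88.1
```

```bash
python3 - <<'E'
from h import *
st=robot.sense(); print(st['tool_pos'],np.round(st['effort'],1),st['contact_force'])
snap('scene','s2.png')
a=cv2.imread('pics/s2.png')
cv2.imwrite('pics/c7.png',cv2.resize(a[85:275,170:350],None,fx=3,fy=3,interpolation=2))
E
```

```text
[446.25959168 118.79126098 182.68083809] [  0.  -33.7 -22.8   0.1  -0.2   0. ] [-0.72416324  0.39504541  0.53456271]
```

View pics/c7.png

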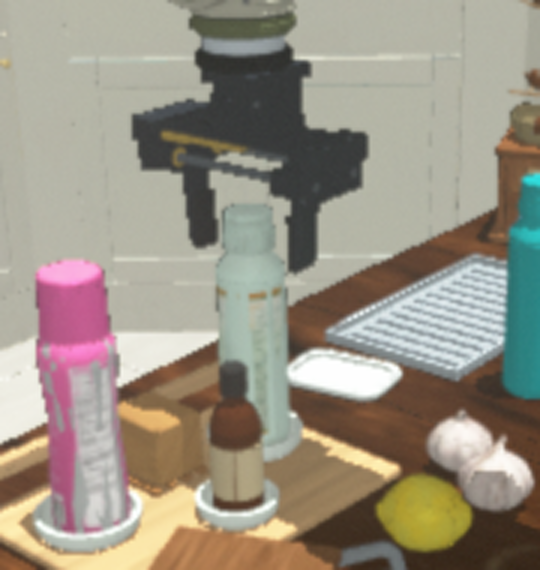

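>>> move_arm --motion '[[[0, 0, 0], 0], [[0, 0, 0], 0], [[0, 0, 0], 0], [[0, 0, 0], 0], [[0, 0, 0], 0], [[0, 0, 0], 0], [[0, 0, 0], 0], [[0, 0, 0], 0]]' --gripper -1 --squeeze 15

```text
time: 5.25
tool_pos: [447.1, 118.0, 183.6]
eef_rot: [2.221, 2.221, 0.0]
contact_force: [-0.0, -1.2, -0.4]
gripper_width: 41.2
```

>>> move_arm --motion '[[[0, 0, -0.08], 0], [[0, 0, -0.18], 0], [[0, 0, -0.3], 0], [[0, 0, -0.42], 0], [[0, 0, -0.54], 0], [[0, 0, -0.64], 0], [[0, 0, -0.7], 0], [[0, 0, -0.7], 0]]'

```text
time: 6.05
tool_pos: [447.3, 118.1, 268.5]
eef_rot: [2.221, 2.221, 0.002]
contact_force: [0.8, -0.9, -2.0]
gripper_width: 41.3
```

```bash
python3 - <<'E'
from h import *
st=robot.sense(); print(st['tool_pos'],st['contact_force'],st['gripper_width'])
snap('scene','s3.png')
a=cv2.imread('pics/s3.png')
cv2.imwrite('pics/c8.png',cv2.resize(a[65:275,170:350],None,fx=2.8,fy=2.8,interpolation=2))
E
```

```text
[447.25640436 118.08804317 268.47255145] [ 0.82175006 -0.85802724 -2.0347061 ] 41.31129716193884
```

View pics/c8.png

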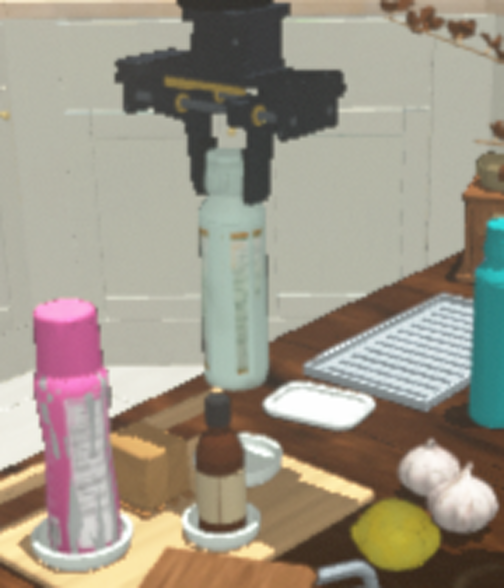

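>>> move_arm --motion '[[[-0.08, 0.01, 0], 0], [[-0.2, 0.02, 0], 0], [[-0.33, 0.03, 0], 0], [[-0.46, 0.04, 0], 0], [[-0.59, 0.05, 0], 0], [[-0.72, 0.06, 0], 0], [[-0.85, 0.08, 0], 0], [[-0.98, 0.09, 0], 0]]'

```text
time: 6.9
tool_pos: [457.6, -0.8, 266.9]
eef_rot: [-2.221, -2.22, 0.001]
contact_force: [-0.1, -0.2, -1.7]
gripper_width: 41.3
```

>>> move_arm --motion '[[[-0.12, 0.01, 0], 0], [[-0.24, 0.02, 0], 0], [[-0.36, 0.03, 0], 0], [[-0.48, 0.04, 0], 0], [[-0.6, 0.05, 0], 0], [[-0.72, 0.06, 0], 0], [[-0.85, 0.08, 0], 0], [[-0.98, 0.09, 0], 0]]'

```text
time: 7.7
tool_pos: [468.8, -118.5, 267.5]
eef_rot: [2.221, 2.221, 0.0]
contact_force: [0.8, 1.0, -0.7]
gripper_width: 41.1
```

```bash
python3 - <<'E'
from h import *
st=robot.sense(); print(st['tool_pos'],np.round(st['effort'],1),st['contact_force'],st['gripper_width'],st['q'])
snap('scene','s4.png')
E
```

```text
[ 468.81435182 -118.4713493   267.50301269] [  1.8 -36.5 -25.4   0.1   0.    0.4] [ 0.7727803   1.01812553 -0.65988084] 41.083894861138845 [-4.90412590e-01  1.99936103e-01  1.56794431e+00 -5.47641605e-06
  1.37362712e+00 -4.90462567e-01]
```

View pics/s4.png

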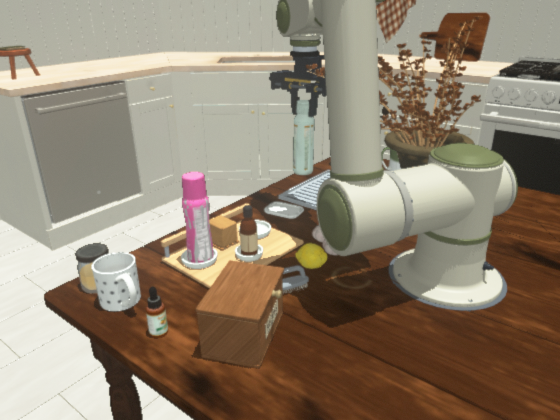

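>>> move_arm --motion '[[[-0.11, 0.01, 0], 0], [[-0.22, 0.02, 0], 0], [[-0.33, 0.03, 0], 0], [[-0.44, 0.04, 0], 0], [[-0.56, 0.05, 0], 0], [[-0.67, 0.06, 0], 0], [[-0.79, 0.07, 0], 0], [[-0.9, 0.08, 0], 0]]'

```text
time: 8.55
tool_pos: [478.3, -226.4, 267.5]
eef_rot: [-2.222, -2.221, 0.0]
contact_force: [-0.4, 0.1, -0.4]
gripper_width: 40.8
```

>>> move_arm --motion '[[[-0.12, 0.01, 0], 0], [[-0.25, 0.02, 0], 0], [[-0.38, 0.03, 0], 0], [[-0.5, 0.04, 0], 0], [[-0.62, 0.05, 0], 0], [[-0.74, 0.06, 0], 0], [[-0.84, 0.07, 0], 0], [[-0.9, 0.08, 0], 0]]'

```text
time: 9.35
tool_pos: [487.8, -334.3, 267.3]
eef_rot: [-2.222, -2.221, 0.0]
contact_force: [-0.2, 0.3, -1.9]
gripper_width: 41.3
```

```bash
python3 - <<'E'
from h import *
st=robot.sense(); print(st['tool_pos'],np.round(st['effort'],1),st['contact_force'],st['gripper_width'],st['q'])
snap('top','t5.png')
E
```

```text
[ 487.83457937 -334.31519981  267.32804266] [ -0.  -48.2 -26.2   0.   -0.    0. ] [-0.1955081   0.28309803 -1.89885929] 41.29204140543967 [-7.98723059e-01  4.45295281e-01  1.23498118e+00 -3.60186368e-05
  1.46153515e+00 -7.98171906e-01]
```

View pics/t5.png

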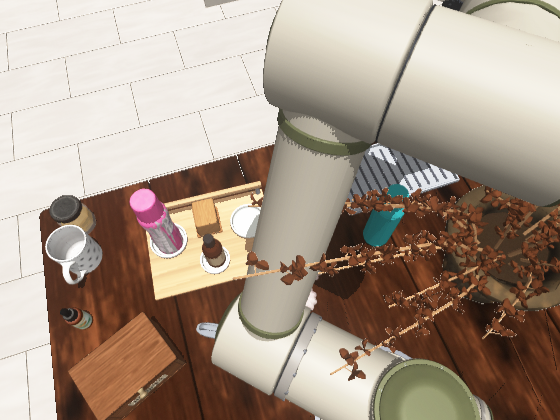

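>>> move_arm --motion '[[[0, 0, 0.12], 0], [[0, 0, 0.28], 0], [[0, 0, 0.44], 0], [[0, 0, 0.58], 0], [[0, 0, 0.7], 0], [[0, 0, 0.77], 0], [[0, 0, 0.8], 0], [[0, 0, 0.82], 0]]'

```text
time: 10.2
tool_pos: [488.0, -333.2, 169.4]
eef_rot: [2.221, 2.221, 0.0]
contact_force: [0.2, 0.1, -0.7]
gripper_width: 41.6
```

```bash
python3 - <<'E'
from h import *
st=robot.sense(); print(st['tool_pos'],st['contact_force'],st['gripper_width'])
snap('scene','s6.png')
a=cv2.imread('pics/s6.png')
cv2.imwrite('pics/c9.png',cv2.resize(a[65:275,230:410],None,fx=2.8,fy=2.8,interpolation=2))
E
```

```text
[ 488.03899855 -333.15138875  169.39942281] [ 0.20534589  0.09499653 -0.70408968] 41.606685326116704
```

View pics/c9.png

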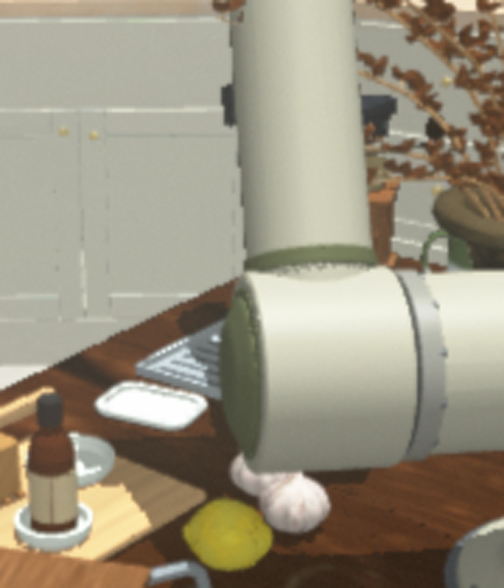

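>>> move_arm --motion '[[[0, 0, 0.005], 0], [[0, 0, 0.01], 0], [[0, 0, 0.01], 0], [[0, 0, 0.01], 0], [[0, 0, 0.01], 0], [[0, 0, 0.01], 0], [[0, 0, 0.01], 0], [[0, 0, 0.01], 0]]'

```text
time: 11.05
tool_pos: [488.1, -333.3, 168.5]
eef_rot: [2.22, 2.221, 0.0]
contact_force: [1.2, -0.6, 4.9]
gripper_width: 41.6
```

>>> move_arm --motion '[[[0, 0, 0], 0], [[0, 0, 0], 0], [[0, 0, 0], 0], [[0, 0, 0], 0], [[0, 0, 0], 0], [[0, 0, 0], 0], [[0, 0, -0.05], 0], [[0, 0, -0.12], 0]]' --gripper 1

```text
time: 11.85
tool_pos: [487.8, -333.1, 182.7]
eef_rot: [-2.221, -2.221, 0.0]
contact_force: [-0.7, -0.3, 0.2]
gripper_width: 88.4
```

>>> move_arm --motion '[[[0, 0, -0.1], 0], [[0, 0, -0.25], 0], [[0, 0, -0.4], 0], [[0.1, 0, -0.55], 0], [[0.22, 0, -0.7], 0], [[0.34, 0, -0.85], 0], [[0.46, 0, -0.95], 0], [[0.58, 0, -0.95], 0]]'

```text
time: 12.65
tool_pos: [488.2, -262.9, 298.3]
eef_rot: [2.219, 2.219, 0.0]
contact_force: [-0.3, -0.1, -0.1]
gripper_width: 88.2
```

```bash
python3 - <<'E'
from h import *
st=robot.sense(); print(st['tool_pos'],st['contact_force'],st['gripper_width'],st['q'])
snap('top','t7.png')
E
```

```text
[ 488.16407436 -262.93593443  298.33659792] [-0.32843357 -0.09671765 -0.1460594 ] 88.15699292694295 [-7.05394555e-01  3.43347227e-01  1.30168362e+00  2.30702335e-05
  1.49304178e+00 -7.05375151e-01]
```

View pics/t7.png

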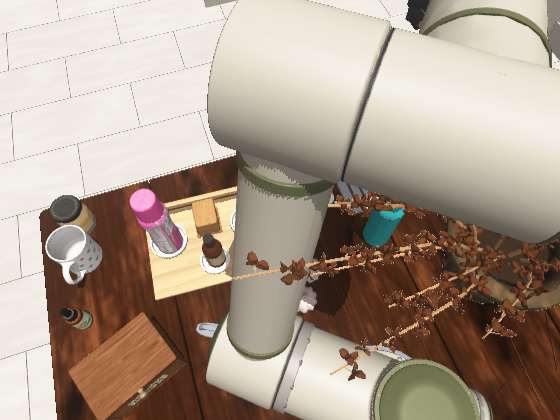

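>>> move_arm --motion '[[[0.13, -0.01, 0], 0], [[0.26, -0.02, 0], 0], [[0.39, -0.03, 0], 0], [[0.52, -0.04, 0], 0], [[0.65, -0.04, 0], 0], [[0.78, -0.05, 0], 0], [[0.91, -0.06, 0], 0], [[1, -0.06, 0], 0]]'

```text
time: 13.5
tool_pos: [480.5, -142.1, 296.5]
eef_rot: [2.221, 2.222, 0.0]
contact_force: [-0.1, -0.5, 0.8]
gripper_width: 88.7
```

>>> move_arm --motion '[[[0.13, -0.01, 0], 0], [[0.26, -0.02, 0], 0], [[0.39, -0.03, 0], 0], [[0.52, -0.04, 0], 0], [[0.65, -0.04, 0], 0], [[0.78, -0.05, 0], 0], [[0.91, -0.06, 0], 0], [[1, -0.06, 0], 0]]'

```text
time: 14.3
tool_pos: [473.2, -22.1, 296.4]
eef_rot: [2.221, 2.222, 0.0]
contact_force: [0.1, -0.5, 0.6]
gripper_width: 87.8
```

```bash
python3 - <<'E'
from h import *
st=robot.sense(); print(st['tool_pos'],st['contact_force'],st['gripper_width'],st['q'])
s=snap('scene','s8.png')
for d in robot.search_frame('pale_bottle','scene'): print(d['confidence'],cam2w(s,d['position']))
E
```

```text
[473.2249931  -22.08472036 296.42124586] [ 0.10829513 -0.54356099  0.56185686] 87.8402446337506 [-2.94682662e-01  1.60474610e-01  1.54048901e+00  3.63231273e-05
  1.44048742e+00 -2.95381886e-01]
0.6 [ 478.82073216 -312.59386751  114.86493596]
0.54 [ 337.35849375 -114.55685351  128.51616992]
```

View pics/s8.png

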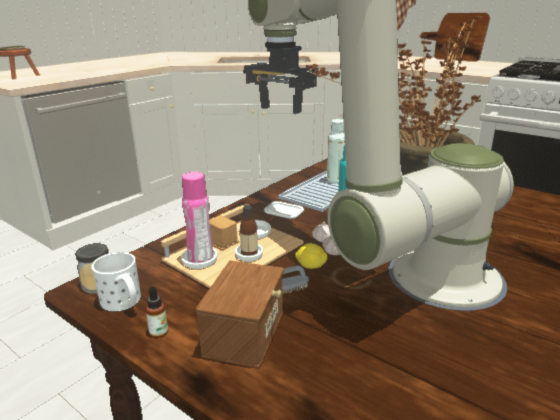

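>>> move_arm --motion '[[[0.13, -0.01, 0], 0], [[0.26, -0.02, 0], 0], [[0.39, -0.03, 0], 0], [[0.52, -0.04, 0], 0], [[0.65, -0.04, 0], 0], [[0.78, -0.05, 0], 0], [[0.91, -0.06, 0], 0], [[1, -0.06, 0], 0]]'

```text
time: 15.2
tool_pos: [466.3, 96.9, 296.3]
eef_rot: [2.221, 2.221, -0.0]
contact_force: [-0.5, -0.4, 0.2]
gripper_width: 88.3
```

>>> move_arm --motion '[[[0.13, -0.01, 0], 0], [[0.26, -0.02, 0], 0], [[0.39, -0.03, 0], 0], [[0.52, -0.04, 0], 0], [[0.65, -0.04, 0], 0], [[0.78, -0.05, 0], 0], [[0.91, -0.05, 0], 0], [[1, -0.05, 0], 0]]'

```text
time: 16.0
tool_pos: [460.4, 217.1, 296.2]
eef_rot: [2.221, 2.222, -0.0]
contact_force: [0.4, -0.1, 0.9]
gripper_width: 88.1
```

>>> move_arm --motion '[[[0.13, -0.01, 0], 0], [[0.26, -0.02, 0], 0], [[0.39, -0.03, 0], 0], [[0.52, -0.04, 0], 0], [[0.62, -0.05, 0], 0], [[0.67, -0.05, 0], 0], [[0.67, -0.05, 0], 0], [[0.67, -0.05, 0], 0]]'

```text
time: 16.8
tool_pos: [454.3, 296.6, 296.3]
eef_rot: [2.221, 2.221, -0.0]
contact_force: [0.7, 0.9, -0.7]
gripper_width: 88.1
```

```bash
python3 - <<'E'
from h import *
st=robot.sense(); print(st['tool_pos'],st['contact_force'],st['gripper_width'],st['q'])
snap('scene','s9.png')
a=cv2.imread('pics/s9.png')
cv2.imwrite('pics/c10.png',cv2.resize(a[65:275,120:300],None,fx=2.8,fy=2.8,interpolation=2))
E
```

```text
[454.31337499 296.64766184 296.2765196 ] [ 0.71600082  0.90036778 -0.69870316] 88.12357988309176 [ 3.62536111e-01  3.18665475e-01  1.34056097e+00 -2.22858240e-04
  1.48245252e+00  3.62586531e-01]
```

View pics/c10.png

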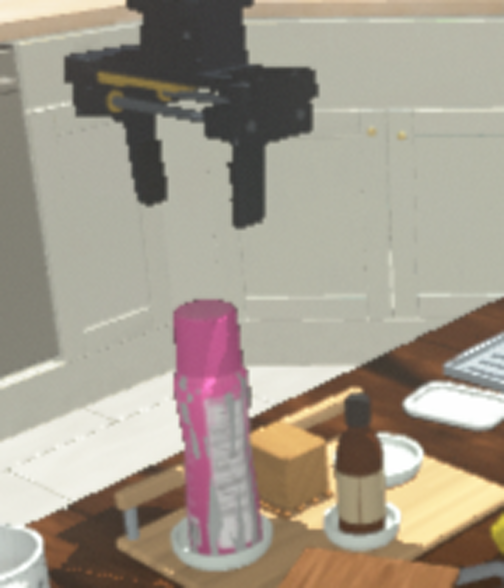

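>>> move_arm --motion '[[[0, 0, 0.13], 0], [[0, 0, 0.28], 0], [[0, 0, 0.43], 0], [[0, 0, 0.58], 0], [[0, 0, 0.72], 0], [[0, 0, 0.84], 0], [[0, 0, 0.91], 0], [[0, 0, 0.93], 0]]'

```text
time: 17.65
tool_pos: [454.1, 296.5, 184.2]
eef_rot: [-2.222, -2.221, 0.002]
contact_force: [-0.0, -0.4, 0.3]
gripper_width: 88.1
```

```bash
python3 - <<'E'
from h import *
st=robot.sense(); print(st['tool_pos'],st['contact_force'],st['gripper_width'])
snap('scene','s10.png')
a=cv2.imread('pics/s10.png')
cv2.imwrite('pics/c11.png',cv2.resize(a[125:275,120:300],None,fx=3.5,fy=3.5,interpolation=2))
E
```

```text
[454.12402736 296.47111013 184.15203264] [-0.01435654 -0.42360935  0.26042191] 88.12763606613782
```

View pics/c11.png

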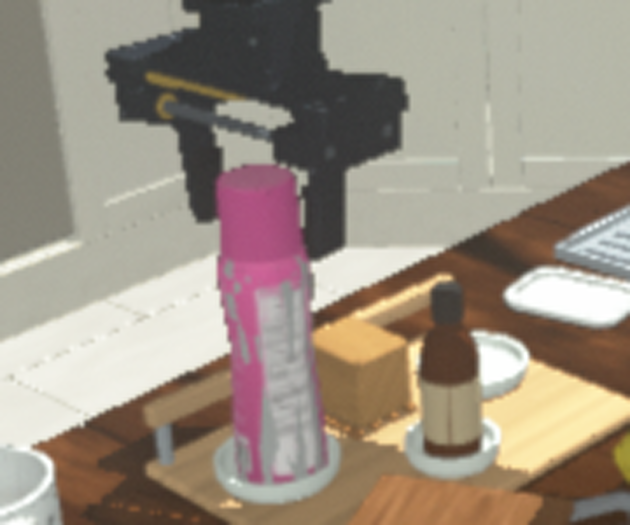

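```bash
python3 - <<'E'
from h import *
s=pickle.load(open('pics/s10.pkl','rb'))
a=cv2.resize(cv2.imread('pics/s10.png')[125:275,120:300],None,fx=3.5,fy=3.5,interpolation=2)
def d(P,col):
    for u in proj(s,P): 
        p=((u-[120,125]+.5)*3.5-.5).round().astype(int); cv2.circle(a,tuple(int(i) for i in p),1,col,-1)
th=np.linspace(0,6.28,60)
x,y,z=454.1,296.5,184.2
for sx in(-1,1):
  d([[x+sx*o,y+w,z] for o in(44,61.5) for w in(-9,0,9)],(0,255,0))
for (cx,cy),c in(((454,297),(255,0,0)),((447,304),(0,255,255))):
  d(np.c_[cx+25*np.cos(th),cy+25*np.sin(th),0*th+223],c); d(np.c_[cx+29*np.cos(th),cy+29*np.sin(th),0*th+18],c)
d(np.c_[458.9+37*np.cos(th),298.9+37*np.sin(th),0*th+30],(255,255,255))
cv2.imwrite('pics/c12.png',a)
E
```

```text
(no output)
```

View pics/c12.png

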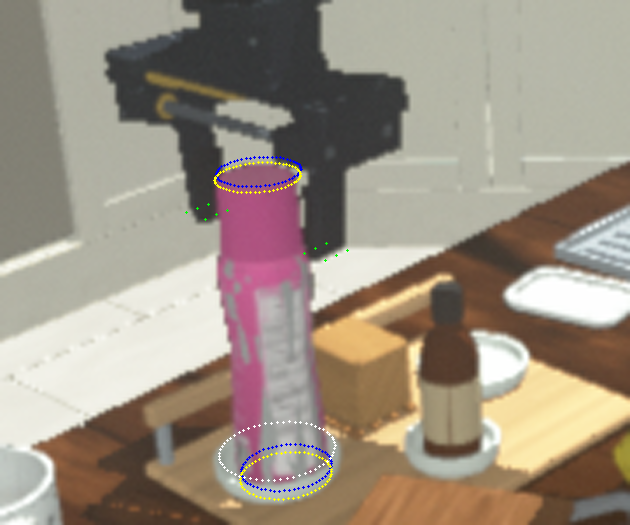

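>>> move_arm --motion '[[[0, 0, 0], 0], [[0, 0, 0], 0], [[0, 0, 0], 0], [[0, 0, 0], 0], [[0, 0, 0], 0], [[0, 0, 0], 0], [[0, 0, 0], 0], [[0, 0, 0], 0]]' --gripper -1 --squeeze 30

```text
time: 18.5
tool_pos: [454.4, 296.9, 184.9]
eef_rot: [2.221, 2.221, 0.001]
contact_force: [0.6, 0.1, 2.3]
gripper_width: 49.5
```

```bash
python3 - <<'E'
from h import *
st=robot.sense(); print(st['tool_pos'],st['contact_force'],st['gripper_width'])
E
```

```text
[454.43058226 296.89388727 184.92449731] [0.56726049 0.12856043 2.32245602] 49.48969836435406
```

>>> move_arm --motion '[[[0, 0, -0.06], 0], [[0, 0, -0.16], 0], [[0, 0, -0.28], 0], [[0, 0, -0.4], 0], [[0, 0, -0.52], 0], [[0, 0, -0.64], 0], [[0, 0, -0.72], 0], [[0, 0, -0.75], 0]]'

```text
time: 19.3
tool_pos: [454.3, 297.0, 276.0]
eef_rot: [2.221, 2.221, 0.002]
contact_force: [-0.4, 0.9, -3.3]
gripper_width: 49.2
```

```bash
python3 - <<'E'
from h import *
st=robot.sense(); print(st['tool_pos'],st['contact_force'],st['gripper_width'])
snap('scene','s11.png')
a=cv2.imread('pics/s11.png')
cv2.imwrite('pics/c13.png',cv2.resize(a[65:275,120:300],None,fx=2.8,fy=2.8,interpolation=2))
E
```

```text
[454.33340958 296.98553475 276.00522249] [-0.38835921  0.89261294 -3.34368189] 49.156876016655424
```

View pics/c13.png

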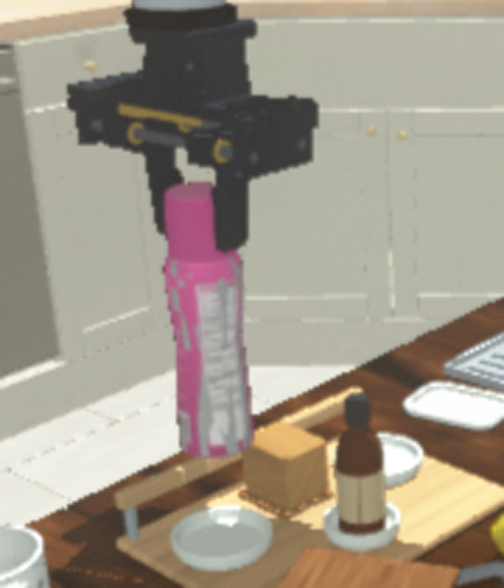

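>>> move_arm --motion '[[[-0.08, 0.01, 0], 0], [[-0.2, 0.02, 0], 0], [[-0.33, 0.03, 0], 0], [[-0.46, 0.04, 0], 0], [[-0.6, 0.05, 0], 0], [[-0.74, 0.06, 0], 0], [[-0.87, 0.07, 0], 0], [[-1, 0.07, 0], 0]]'

```text
time: 20.15
tool_pos: [462.5, 174.9, 274.5]
eef_rot: [-2.222, -2.22, 0.001]
contact_force: [0.1, -0.3, -2.1]
gripper_width: 49.2
```

>>> move_arm --motion '[[[-0.12, 0.01, 0], 0], [[-0.25, 0.02, 0], 0], [[-0.37, 0.03, 0], 0], [[-0.5, 0.04, 0], 0], [[-0.62, 0.05, 0], 0], [[-0.75, 0.06, 0], 0], [[-0.87, 0.07, 0], 0], [[-1, 0.07, 0], 0]]'

```text
time: 20.95
tool_pos: [470.6, 55.2, 274.5]
eef_rot: [-2.222, -2.22, 0.001]
contact_force: [0.8, 0.5, -2.4]
gripper_width: 49.2
```

>>> move_arm --motion '[[[-0.12, 0.01, 0], 0], [[-0.25, 0.02, 0], 0], [[-0.37, 0.03, 0], 0], [[-0.5, 0.04, 0], 0], [[-0.62, 0.05, 0], 0], [[-0.75, 0.06, 0], 0], [[-0.87, 0.07, 0], 0], [[-1, 0.07, 0], 0]]'

```text
time: 21.75
tool_pos: [479.2, -64.4, 274.6]
eef_rot: [-2.222, -2.221, 0.0]
contact_force: [-0.7, -0.2, -2.2]
gripper_width: 49.3
```

>>> move_arm --motion '[[[-0.12, 0.01, 0], 0], [[-0.25, 0.02, 0], 0], [[-0.37, 0.03, 0], 0], [[-0.5, 0.04, 0], 0], [[-0.62, 0.05, 0], 0], [[-0.75, 0.06, 0], 0], [[-0.87, 0.07, 0], 0], [[-1, 0.07, 0], 0]]'

```text
time: 22.55
tool_pos: [487.9, -184.3, 274.7]
eef_rot: [-2.221, -2.222, -0.0]
contact_force: [0.6, -0.9, -2.5]
gripper_width: 49.3
```

```bash
python3 - <<'E'
from h import *
st=robot.sense(); print(st['tool_pos'],st['contact_force'],st['gripper_width'])
snap('scene','s12.png');snap('top','t12.png')
a=cv2.imread('pics/s12.png')
cv2.imwrite('pics/c14.png',cv2.resize(a[65:275,230:410],None,fx=2.8,fy=2.8,interpolation=2))
E
```

```text
[ 487.92524378 -184.33340986  274.69079757] [ 0.61276973 -0.88203793 -2.46182783] 49.310669431567504
```

View pics/c14.png

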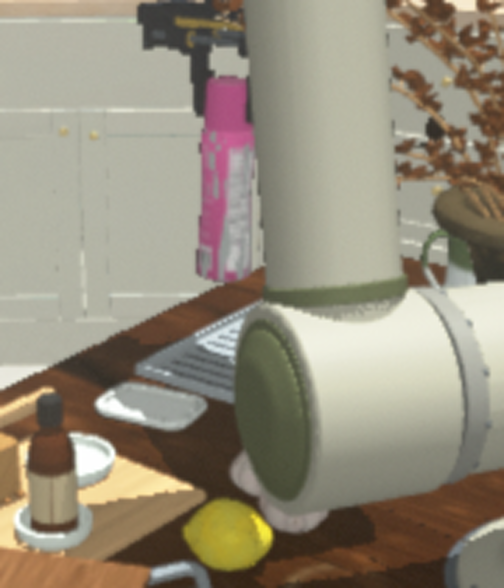

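View pics/t12.png

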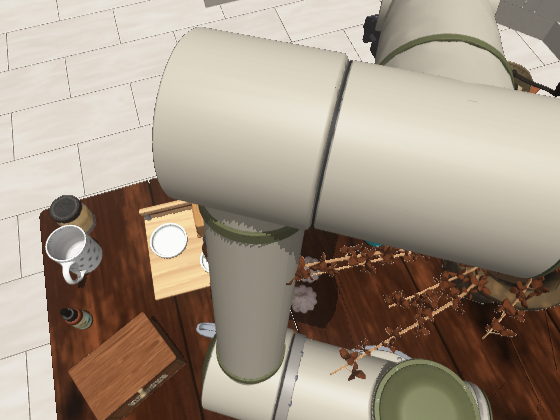

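>>> move_arm --motion '[[[-0.12, 0, 0], 0], [[-0.25, 0, 0], 0], [[-0.36, 0, 0], 0], [[-0.45, 0, 0], 0], [[-0.52, 0, 0], 0], [[-0.54, 0, 0], 0], [[-0.54, 0, 0], 0], [[-0.54, 0, 0], 0]]'

```text
time: 23.45
tool_pos: [487.9, -247.6, 274.8]
eef_rot: [-2.221, -2.222, -0.0]
contact_force: [0.5, -0.8, -2.2]
gripper_width: 49.4
```

>>> move_arm --motion '[[[0, 0, 0.12], 0], [[0, 0, 0.28], 0], [[0, 0, 0.44], 0], [[0, 0, 0.6], 0], [[0, 0, 0.72], 0], [[0, 0, 0.8], 0], [[0, 0, 0.84], 0], [[0, 0, 0.86], 0]]'

```text
time: 24.25
tool_pos: [488.0, -247.8, 171.6]
eef_rot: [2.221, 2.222, 0.0]
contact_force: [-0.3, -0.1, -1.5]
gripper_width: 49.2
```

Lower 2 mm more to the contact, then release.

>>> move_arm --motion '[[[0, 0, 0.005], 0], [[0, 0, 0.01], 0], [[0, 0, 0.012], 0], [[0, 0, 0.015], 0], [[0, 0, 0.015], 0], [[0, 0, 0.015], 0], [[0, 0, 0.015], 0], [[0, 0, 0.015], 0]]'

```text
time: 25.05
tool_pos: [487.9, -248.0, 169.9]
eef_rot: [2.221, 2.221, 0.0]
contact_force: [-0.7, 0.8, 0.1]
gripper_width: 49.3
```

>>> move_arm --motion '[[[0, 0, 0.004], 0], [[0, 0, 0.004], 0], [[0, 0, 0.004], 0], [[0, 0, 0.004], 0], [[0, 0, 0.004], 0], [[0, 0, 0.004], 0], [[0, 0, -0.05], 0], [[0, 0, -0.12], 0]]' --gripper 1

```text
time: 25.85
tool_pos: [487.8, -247.9, 184.6]
eef_rot: [-2.221, -2.221, 0.0]
contact_force: [-0.2, -0.2, 0.3]
gripper_width: 88.0
```

>>> move_arm --motion '[[[0, 0, -0.12], 0], [[0, 0, -0.26], 0], [[0, 0, -0.4], 0], [[0.1, -0.03, -0.5], 0], [[0.22, -0.07, -0.55], 0], [[0.35, -0.11, -0.55], 0], [[0.48, -0.15, -0.55], 0], [[0.6, -0.2, -0.55], 0]]'

```text
time: 26.65
tool_pos: [463.1, -174.0, 250.0]
eef_rot: [-2.22, -2.222, -0.0]
contact_force: [0.5, -0.1, -0.1]
gripper_width: 88.4
```

```bash
python3 - <<'E'
from h import *
st=robot.sense(); print(st['tool_pos'],st['contact_force'],st['gripper_width'])
s=pickle.load(open('pics/t12.pkl','rb'))
a=cv2.imread('pics/t12.png')[215:265,140:200]
cv2.imwrite('pics/c15.png',cv2.resize(a,None,fx=10,fy=10,interpolation=2))
print(ray(s,(168.5,240.5),30))
E
```

```text
[ 463.08768221 -174.00033074  250.02081643] [ 0.48542818 -0.12303648 -0.08546631] 88.3508180493635
[457.15037938 298.53946283  30.        ]
```

View pics/c15.png

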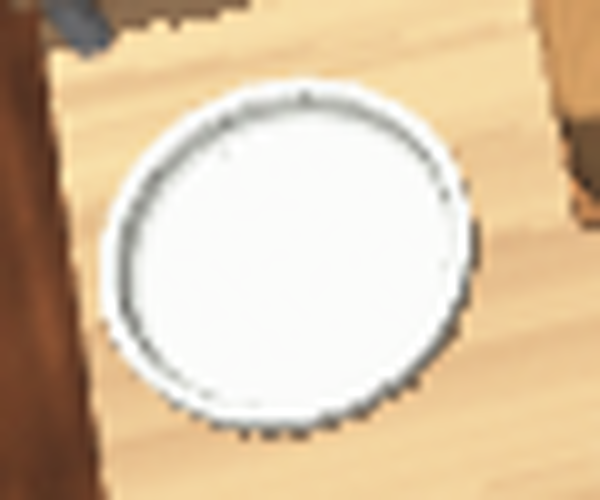

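>>> move_arm --motion '[[[0.13, -0.02, 0], 0], [[0.26, -0.05, 0], 0], [[0.39, -0.08, 0], 0], [[0.52, -0.1, 0], 0], [[0.65, -0.13, 0], 0], [[0.78, -0.16, 0], 0], [[0.9, -0.18, 0], 0], [[1, -0.2, 0], 0]]'

```text
time: 27.45
tool_pos: [439.6, -54.7, 250.2]
eef_rot: [2.221, 2.222, 0.0]
contact_force: [0.1, 0.7, -0.0]
gripper_width: 88.1
```

>>> move_arm --motion '[[[0.13, -0.02, 0], 0], [[0.26, -0.05, 0], 0], [[0.39, -0.08, 0], 0], [[0.52, -0.1, 0], 0], [[0.65, -0.13, 0], 0], [[0.78, -0.16, 0], 0], [[0.9, -0.18, 0], 0], [[1, -0.2, 0], 0]]'

```text
time: 28.25
tool_pos: [415.5, 65.1, 250.1]
eef_rot: [2.221, 2.222, 0.0]
contact_force: [-0.7, -0.0, 0.0]
gripper_width: 88.7
```

```bash
python3 - <<'E'
from h import *
st=robot.sense(); print(st['tool_pos'],st['contact_force'],st['gripper_width'])
snap('scene','s13.png'); snap('top','t13.png')
E
```

```text
[415.52296021  65.12307148 250.13119821] [-0.72160681 -0.04614108  0.02358303] 88.74495746287401
```

View pics/s13.png

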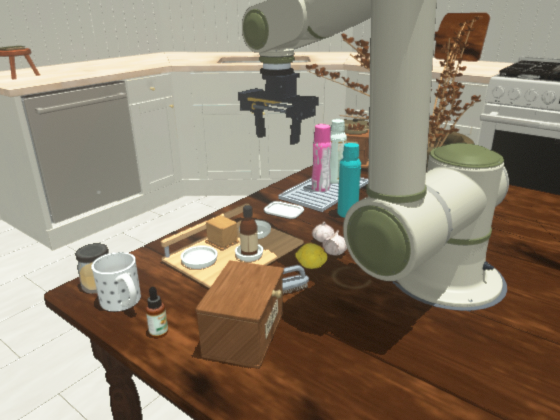

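View pics/t13.png

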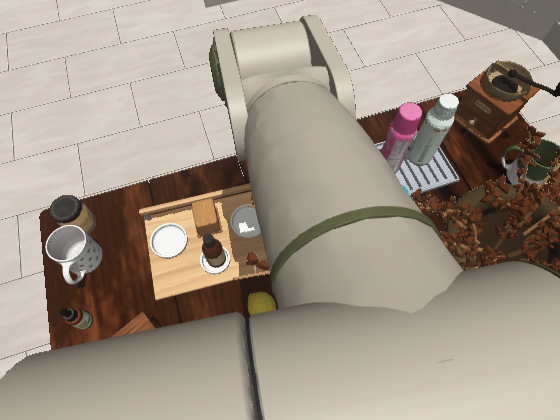

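>>> move_arm --motion '[[[0.13, -0.02, 0], 0], [[0.26, -0.05, 0], 0], [[0.39, -0.08, 0], 0], [[0.52, -0.1, 0], 0], [[0.65, -0.13, 0], 0], [[0.78, -0.15, 0], 0], [[0.9, -0.18, 0], 0], [[1, -0.2, 0], 0]]'

```text
time: 29.15
tool_pos: [391.8, 184.4, 250.1]
eef_rot: [2.222, 2.221, -0.0]
contact_force: [-0.2, 0.8, 0.3]
gripper_width: 88.2
```

>>> move_arm --motion '[[[0.1, -0.02, 0], 0], [[0.18, -0.04, 0], 0], [[0.22, -0.06, 0.1], 0], [[0.22, -0.06, 0.25], 0], [[0.22, -0.06, 0.4], 0], [[0.22, -0.06, 0.5], 0], [[0.22, -0.06, 0.55], 0], [[0.22, -0.06, 0.55], 0]]'

```text
time: 29.95
tool_pos: [384.5, 210.5, 183.7]
eef_rot: [-2.221, -2.221, 0.001]
contact_force: [-0.3, -0.3, 0.3]
gripper_width: 88.4
```

```bash
python3 - <<'E'
from h import *
st=robot.sense(); print(st['tool_pos'],st['contact_force'],st['gripper_width'])
s=snap('scene','s14.png')
a=cv2.resize(s['frame'][125:275,150:330,::-1],None,fx=3.5,fy=3.5,interpolation=2)
cv2.imwrite('pics/c16.png',a)
x,y,z=st['tool_pos']; print(((proj(s,[[x-44,y,z],[x+44,y,z],[x,y,z]])-[150,125])*3.5).round())
E
```

```text
[384.45923853 210.47222874 183.73145064] [-0.31159828 -0.26540789  0.26187269] 88.35801721315147
[[393. 230.]
 [287. 198.]
 [338. 213.]]
```

View pics/c16.png

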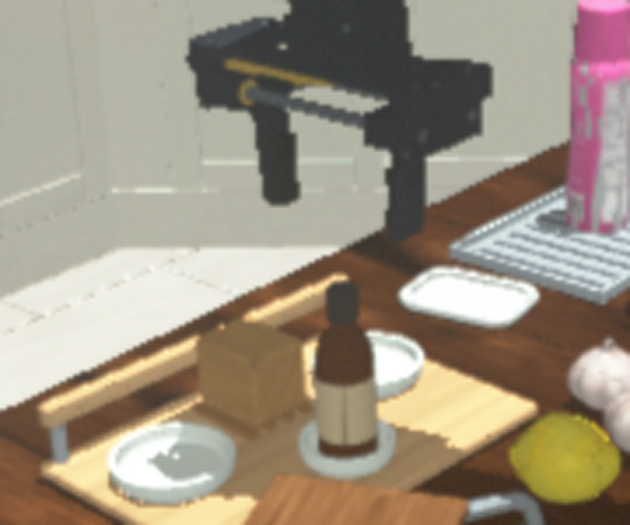

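>>> move_arm --motion '[[[0, 0, 0.12], 0], [[0, 0, 0.26], 0], [[0, 0, 0.38], 0], [[0, 0, 0.48], 0], [[0, 0, 0.55], 0], [[0, 0, 0.59], 0], [[0, 0, 0.61], 0], [[0, 0, 0.61], 0]]'

```text
time: 30.8
tool_pos: [384.8, 210.5, 111.1]
eef_rot: [2.221, 2.221, 0.0]
contact_force: [-0.0, -0.7, 0.1]
gripper_width: 88.5
```

```bash
python3 - <<'E'
from h import *
st=robot.sense(); print(st['tool_pos'],st['contact_force'],st['gripper_width'])
s=snap('scene','s15.png')
a=cv2.resize(s['frame'][150:270,190:310,::-1],None,fx=5,fy=5,interpolation=2)
x,y,z=st['tool_pos']
for p in proj(s,[[x-44,y,z],[x+44,y,z],[x,y,z],[x,y,137]]): cv2.circle(a,tuple(int(i) for i in (p-[190,150]+.5)*5),2,(0,255,0),-1)
cv2.imwrite('pics/c17.png',a)
E
```

```text
[384.78379184 210.49912205 111.10235626] [-0.04232908 -0.65148215  0.10061719] 88.46353304333091
```

View pics/c17.png

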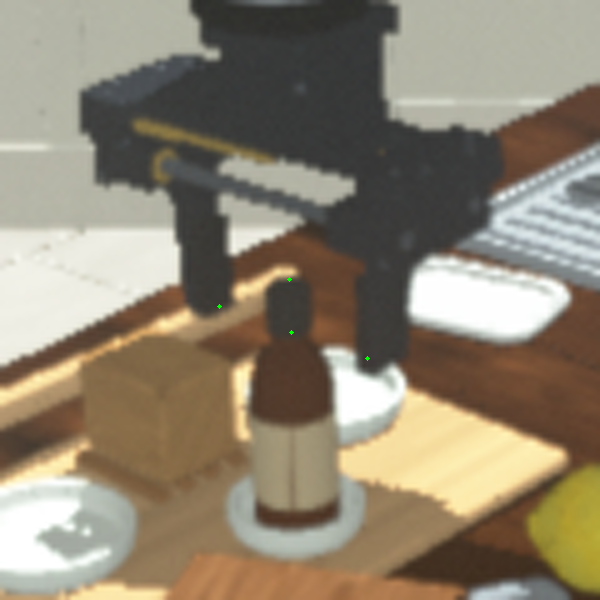

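>>> move_arm --motion '[[[0, 0, 0], 0], [[0, 0, 0], 0], [[0, 0, 0], 0], [[0, 0, 0], 0], [[0, 0, 0], 0], [[0, 0, 0], 0], [[0, 0, 0], 0], [[0, 0, 0], 0]]' --gripper -1 --squeeze 15

```text
time: 31.65
tool_pos: [384.7, 210.5, 110.9]
eef_rot: [2.221, 2.221, 0.0]
contact_force: [0.2, -0.7, 0.3]
gripper_width: 39.1
```

>>> move_arm --motion '[[[0, 0, 0], 0], [[0, 0, -0.02], 0], [[0, 0, -0.05], 0], [[0, 0, -0.08], 0], [[0, 0, -0.12], 0], [[0, 0, -0.16], 0], [[0, 0, -0.18], 0], [[0, 0, -0.2], 0]]'

```text
time: 32.45
tool_pos: [384.6, 210.5, 135.2]
eef_rot: [2.221, 2.221, 0.0]
contact_force: [-0.3, 0.5, -1.1]
gripper_width: 38.8
```

```bash
python3 - <<'E'
from h import *
st=robot.sense(); print(st['tool_pos'],st['contact_force'],st['gripper_width'])
s=snap('scene','s16.png')
a=cv2.resize(s['frame'][150:270,190:310,::-1],None,fx=5,fy=5,interpolation=2)
cv2.imwrite('pics/c18.png',a)
E
```

```text
[384.63595763 210.46730702 135.20911414] [-0.28255938  0.47184106 -1.11207658] 38.79862941497674
```

View pics/c18.png

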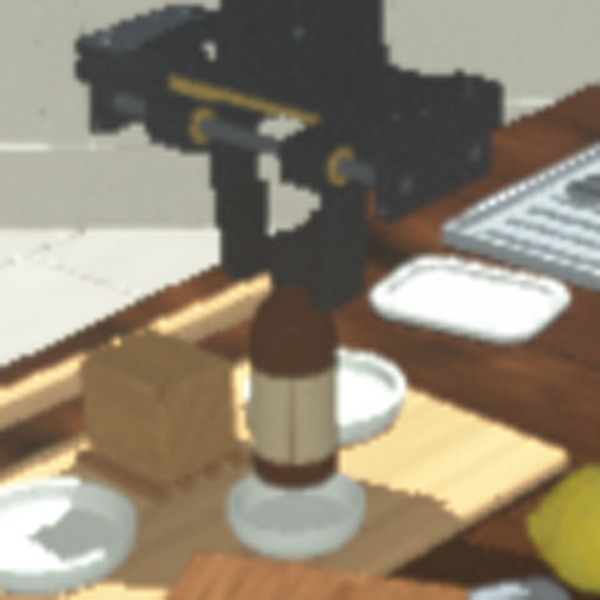

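>>> move_arm --motion '[[[0, 0, -0.1], 0], [[-0.06, 0.02, -0.22], 0], [[-0.15, 0.05, -0.34], 0], [[-0.27, 0.08, -0.42], 0], [[-0.39, 0.11, -0.45], 0], [[-0.51, 0.14, -0.45], 0], [[-0.63, 0.18, -0.45], 0], [[-0.75, 0.22, -0.45], 0]]'

```text
time: 33.3
tool_pos: [411.1, 119.9, 188.9]
eef_rot: [-2.221, -2.221, 0.0]
contact_force: [-1.0, -0.6, -0.2]
gripper_width: 39.2
```

>>> move_arm --motion '[[[-0.12, 0.03, 0], 0], [[-0.25, 0.07, 0], 0], [[-0.37, 0.1, 0], 0], [[-0.5, 0.14, 0], 0], [[-0.62, 0.18, 0], 0], [[-0.75, 0.21, 0], 0], [[-0.87, 0.24, 0], 0], [[-1, 0.28, 0], 0]]'

```text
time: 34.1
tool_pos: [444.6, -0.1, 188.8]
eef_rot: [-2.221, -2.221, 0.0]
contact_force: [0.0, 0.1, -0.3]
gripper_width: 39.1
```

>>> move_arm --motion '[[[-0.12, 0.03, 0], 0], [[-0.25, 0.07, 0], 0], [[-0.37, 0.1, 0], 0], [[-0.5, 0.14, 0], 0], [[-0.62, 0.18, 0], 0], [[-0.75, 0.21, 0], 0], [[-0.87, 0.24, 0], 0], [[-1, 0.28, 0], 0]]'

```text
time: 34.9
tool_pos: [478.5, -120.7, 188.9]
eef_rot: [-2.221, -2.221, 0.0]
contact_force: [0.1, 0.2, -1.1]
gripper_width: 38.9
```

```bash
python3 - <<'E'
from h import *
st=robot.sense(); print(st['tool_pos'],st['contact_force'],st['gripper_width'])
s=snap('scene','s17.png')
E
```

```text
[ 478.46512247 -120.73410373  188.90943987] [ 0.07617657  0.22208601 -1.11105096] 38.937140437557105
```

View pics/s17.png

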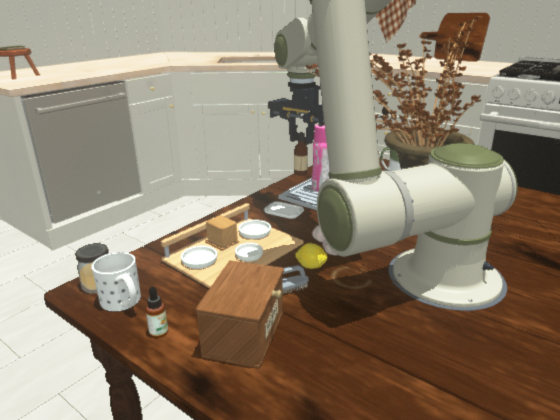

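>>> move_arm --motion '[[[-0.1, 0.02, 0], 0], [[-0.2, 0.04, 0], 0], [[-0.28, 0.06, 0], 0], [[-0.32, 0.07, 0.08], 0], [[-0.33, 0.07, 0.2], 0], [[-0.33, 0.07, 0.32], 0], [[-0.33, 0.07, 0.4], 0], [[-0.33, 0.07, 0.4], 0]]'

```text
time: 35.75
tool_pos: [486.0, -158.7, 139.5]
eef_rot: [-2.219, -2.22, 0.001]
contact_force: [0.7, -1.4, -0.4]
gripper_width: 39.3
```

>>> move_arm --motion '[[[0, 0, 0.08], 0], [[0, 0, 0.18], 0], [[0, 0, 0.26], 0], [[0, 0, 0.32], 0], [[0, 0, 0.35], 0], [[0, 0, 0.36], 0], [[0, 0, 0.36], 0], [[0, 0, 0.36], 0]]'

```text
time: 36.55
tool_pos: [486.8, -159.3, 98.1]
eef_rot: [2.221, 2.221, 0.0]
contact_force: [-0.3, 0.7, -1.4]
gripper_width: 39.4
```

>>> move_arm --motion '[[[0, 0, 0.005], 0], [[0, 0, 0.01], 0], [[0, 0, 0.015], 0], [[0, 0, 0.018], 0], [[0, 0, 0.018], 0], [[0, 0, 0.018], 0], [[0, 0, 0.018], 0], [[0, 0, 0.018], 0]]'

```text
time: 37.35
tool_pos: [486.8, -159.3, 95.8]
eef_rot: [2.221, 2.221, 0.0]
contact_force: [-0.2, 0.1, 3.5]
gripper_width: 39.1
```

>>> move_arm --motion '[[[0, 0, 0], 0], [[0, 0, 0], 0], [[0, 0, 0], 0], [[0, 0, 0], 0], [[0, 0, 0], 0], [[0, 0, 0], 0], [[0, 0, -0.04], 0], [[0, 0, -0.12], 0]]' --gripper 1

```text
time: 38.15
tool_pos: [486.4, -159.0, 110.1]
eef_rot: [-2.221, -2.221, 0.0]
contact_force: [0.8, -0.6, 0.3]
gripper_width: 88.4
```

>>> move_arm --motion '[[[0, 0, -0.12], 0], [[0, 0, -0.26], 0], [[0, 0, -0.4], 0], [[0.1, 0, -0.5], 0], [[0.22, 0, -0.55], 0], [[0.35, 0, -0.55], 0], [[0.48, 0, -0.55], 0], [[0.6, 0, -0.55], 0]]'

```text
time: 38.95
tool_pos: [486.3, -85.3, 175.4]
eef_rot: [-2.22, -2.221, 0.001]
contact_force: [0.6, 0.1, -0.2]
gripper_width: 88.2
```

>>> move_arm --motion '[[[0.13, 0, 0], -0.047], [[0.26, 0, 0], -0.095], [[0.39, 0, 0], -0.14], [[0.52, 0, 0], -0.19], [[0.65, 0, 0], -0.235], [[0.78, 0, 0], -0.28], [[0.9, 0, 0], -0.33], [[1, 0, 0], -0.375]]'

```text
time: 39.75
tool_pos: [486.1, 34.5, 175.5]
eef_rot: [-0.602, -3.082, -0.0]
contact_force: [0.4, -0.5, -0.1]
gripper_width: 87.9
```

```bash
python3 - <<'E'
from h import *
st=robot.sense(); print(st['tool_pos'],st['eef_rot'],st['contact_force'],st['q'])
s=snap('scene','s18.png');snap('top','t18.png')
for n in('soap','amber_bottle','pink_can','pale_bottle'):
  for d in robot.search_frame(n,'scene'): print(n,d['confidence'],cam2w(s,d['position']).round())
E
```

```text
[486.13668323  34.51217808 175.46353669] [-6.01926050e-01 -3.08228766e+00 -3.94854889e-05] [ 0.39124386 -0.45354794 -0.06047113] [-1.70109669e-01  2.92985805e-01  1.69914799e+00  5.44730577e-05
  1.15053921e+00 -1.35521166e+00]
soap 0.94 [460. 220.  54.]
amber_bottle 0.8 [ 480. -145.   56.]
amber_bottle 0.27 [458. 221.  55.]
pink_can 0.83 [ 474. -226.  110.]
pink_can 0.59 [482. -52.   4.]
pale_bottle 0.97 [ 477. -315.  121.]
pale_bottle 0.77 [ 329. -117.  104.]
```

View pics/s18.png

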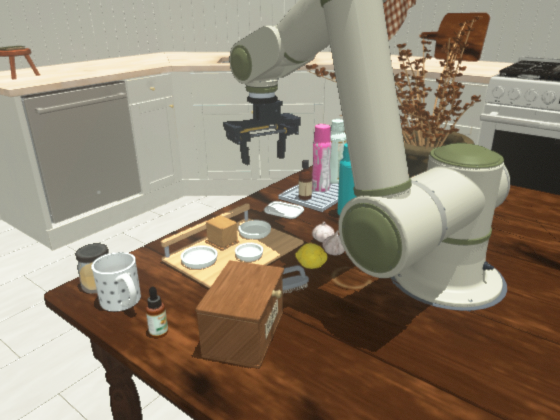

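View pics/t18.png

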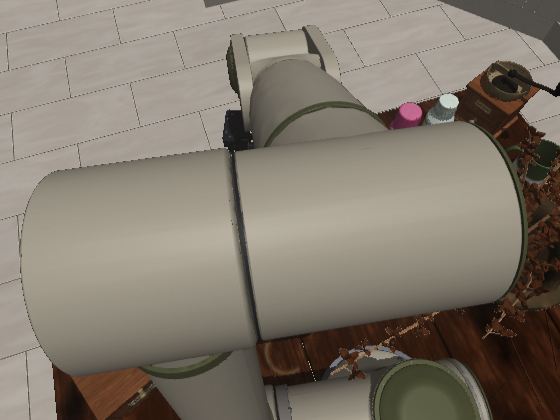

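>>> move_arm --motion '[[[0.05, 0.12, 0], -0.02], [[0.1, 0.24, 0], -0.04], [[0.16, 0.36, 0], -0.06], [[0.21, 0.48, 0], -0.08], [[0.27, 0.6, 0], -0.098], [[0.32, 0.72, 0], -0.098], [[0.37, 0.82, 0], -0.098], [[0.4, 0.9, 0], -0.098]]'

```text
time: 40.85
tool_pos: [483.6, 151.5, 175.9]
eef_rot: [-0.135, -3.139, 0.0]
contact_force: [0.4, 0.4, -0.7]
gripper_width: 88.5
```

>>> move_arm --motion '[[[0.02, 0.1, 0], 0], [[0.04, 0.2, 0], 0], [[0.06, 0.3, 0], 0], [[0.08, 0.39, 0], 0], [[0.08, 0.435, 0], 0], [[0.08, 0.435, 0.1], 0], [[0.08, 0.435, 0.25], 0], [[0.08, 0.435, 0.4], 0]]'

```text
time: 41.65
tool_pos: [478.3, 203.5, 126.6]
eef_rot: [-0.134, -3.139, 0.0]
contact_force: [-0.7, 0.7, -1.0]
gripper_width: 88.1
```

```bash
python3 - <<'E'
from h import *
st=robot.sense(); print(st['tool_pos'],st['eef_rot'],st['contact_force'],st['q'])
R=cv2.Rodrigues(np.array(st['eef_rot']))[0]; print('jaw',np.degrees(np.arctan2(R[1,1],R[0,1])))
s=snap('scene','s19.png')
a=cv2.resize(s['frame'][130:270,150:300,::-1],None,fx=4,fy=4,interpolation=2)
x,y,z=st['tool_pos']; Y=R[:,1]
T=np.array([x,y,z])
for p in proj(s,[T,T+44*Y,T-44*Y,[x,y,72]]): cv2.circle(a,tuple(int(i) for i in (p-[150,130]+.5)*4),2,(0,255,0),-1)
cv2.imwrite('pics/c19.png',a)
E
```

```text
[478.34785264 203.47798393 126.59983068] [-1.33643158e-01 -3.13853007e+00  3.49411971e-04] [-0.67659497  0.65343954 -1.038863  ] [ 1.76634468e-01  4.19103837e-01  1.66063653e+00 -1.94217542e-04
  1.06211393e+00 -1.30895577e+00]
jaw 85.1234726867361
```

View pics/c19.png

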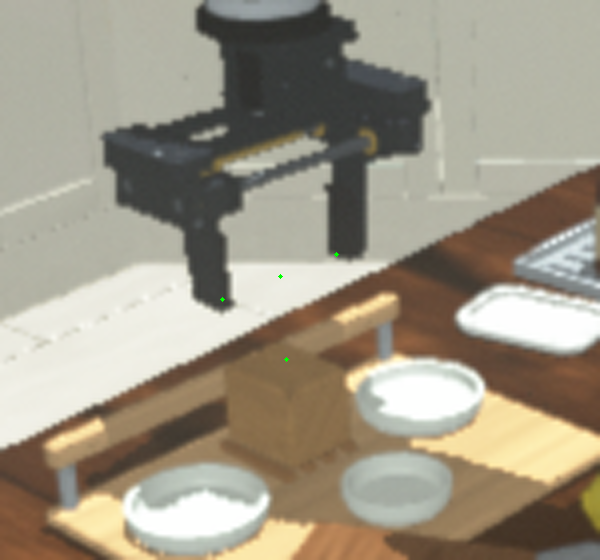

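```bash
python3 - <<'E'
from h import *
s=pickle.load(open('pics/s19.pkl','rb')); t0=pickle.load(open('pics/top0.pkl','rb'))
def draw(s,x0,y0,w,h,f,poses,fn):
    a=cv2.resize(s['frame'][y0:y0+h,x0:x0+w,::-1],None,fx=f,fy=f,interpolation=2)
    for (x,y,yaw),c in poses:
        R=np.array([[np.cos(yaw),-np.sin(yaw)],[np.sin(yaw),np.cos(yaw)]])
        for z in(20,72):
            P=[np.r_[np.array([x,y])+R@np.array(q),z] for q in((31,24.5),(31,-24.5),(-31,-24.5),(-31,24.5))]
            q=((proj(s,P)-[x0,y0]+.5)*f-.5).round().astype(np.int32)
            cv2.polylines(a,[q.reshape(-1,1,2)],True,c,1)
    cv2.imwrite(fn,a)
ps=[((476.5,205,-.079),(0,255,0)),((472,211,-.079),(255,0,255))]
draw(s,190,190,70,70,8,ps,'pics/c20.png'); draw(t0,170,180,70,70,8,ps,'pics/c21.png')
E
```

```text
(no output)
```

View pics/c20.png

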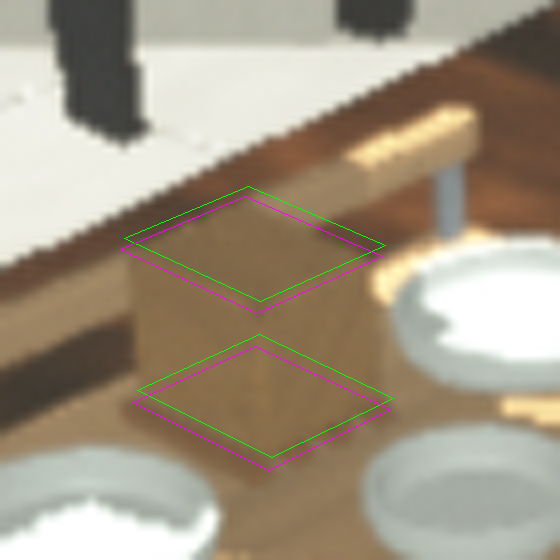

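View pics/c21.png

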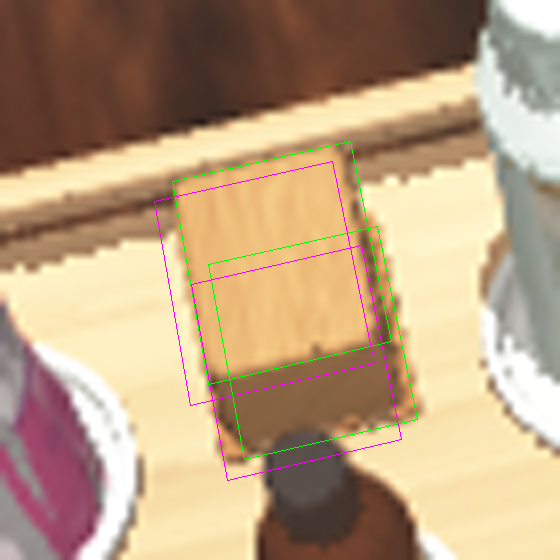

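>>> move_arm --motion '[[[0, 0, 0.1], 0], [[0, 0, 0.22], 0], [[0, 0, 0.34], 0], [[0, 0, 0.46], 0], [[0, 0, 0.57], 0], [[0, 0, 0.66], 0], [[0, 0, 0.71], 0], [[0, 0, 0.71], 0]]'

```text
time: 42.5
tool_pos: [478.2, 203.8, 42.1]
eef_rot: [-0.133, -3.138, 0.0]
contact_force: [-0.6, 0.4, 0.0]
gripper_width: 88.3
```

```bash
python3 - <<'E'
from h import *
st=robot.sense(); print(st['tool_pos'],st['eef_rot'],st['contact_force'])
s=snap('scene','s20.png')
a=cv2.resize(s['frame'][130:270,150:300,::-1],None,fx=4,fy=4,interpolation=2)
cv2.imwrite('pics/c22.png',a)
E
```

```text
[478.22177005 203.75387842  42.12738119] [-1.33206563e-01 -3.13771986e+00  3.56361563e-04] [-0.55343898  0.36662712  0.02606419]
```

View pics/c22.png

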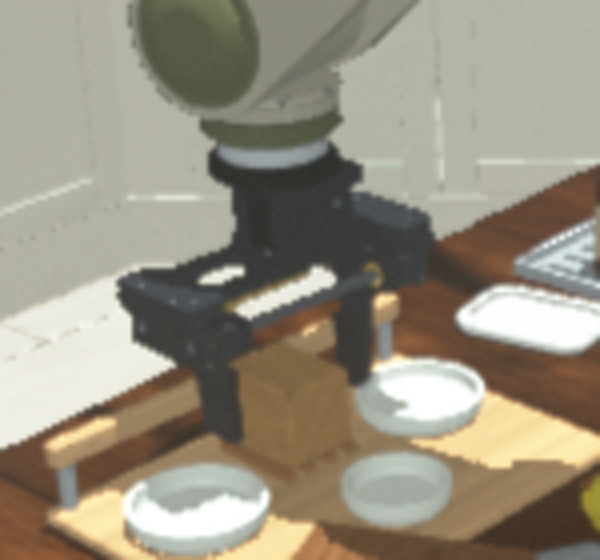

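>>> move_arm --motion '[[[0, 0, 0], 0], [[0, 0, 0], 0], [[0, 0, 0], 0], [[0, 0, 0], 0], [[0, 0, 0], 0], [[0, 0, 0], 0], [[0, 0, 0], 0], [[0, 0, 0], 0]]' --gripper -1 --squeeze 30

```text
time: 43.35
tool_pos: [478.6, 203.9, 42.9]
eef_rot: [0.133, 3.138, 0.0]
contact_force: [-0.5, -0.1, 1.5]
gripper_width: 47.6
```

>>> move_arm --motion '[[[0, 0, -0.06], 0], [[0, 0, -0.15], 0], [[0, 0, -0.26], 0], [[0, 0, -0.38], 0], [[0, 0, -0.5], 0], [[0, 0, -0.58], 0], [[0, 0, -0.6], 0], [[0, 0, -0.6], 0]]'

```text
time: 44.15
tool_pos: [478.5, 203.8, 115.1]
eef_rot: [0.133, 3.138, 0.0]
contact_force: [0.0, -0.0, -2.0]
gripper_width: 47.8
```

```bash
python3 - <<'E'
from h import *
st=robot.sense(); print(st['tool_pos'],st['eef_rot'],st['contact_force'],st['gripper_width'])
s=snap('scene','s21.png')
a=cv2.resize(s['frame'][110:270,150:300,::-1],None,fx=3.7,fy=3.7,interpolation=2)
cv2.imwrite('pics/c23.png',a)
E
```

```text
[478.49962096 203.8001168  115.05704586] [1.33233521e-01 3.13827953e+00 9.09574954e-05] [ 0.00995331 -0.02857852 -2.04322163] 47.823655489122366
```

View pics/c23.png

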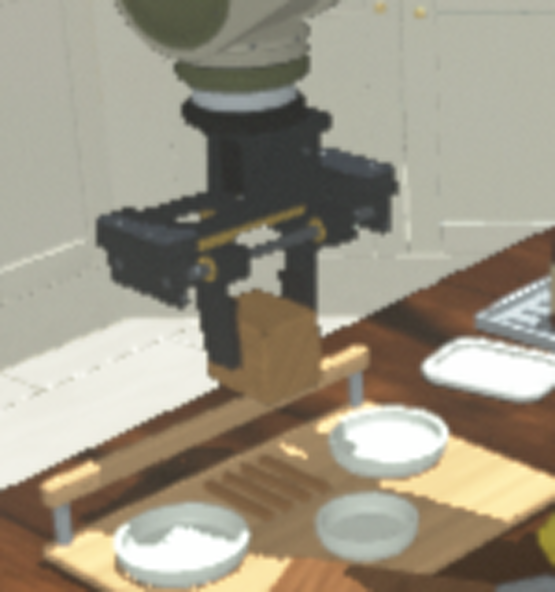

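```bash
python3 - <<'E'
from h import *
t=pickle.load(open('pics/top0.pkl','rb'))
for n,u in(('lemon',(262,306)),('garlic',(302,298)),('garlic2',(312,272)),('garlic right',(325,270)),('garlic up',(310,258))): print(n,ray(t,u,20).round())
E
```

```text
lemon [257. 148.  20.]
garlic [246.  65.  20.]
garlic2 [292.  26.  20.]
garlic right [287.  -2.  20.]
garlic up [323.  19.  20.]
```

>>> move_arm --motion '[[[0.02, -0.08, 0], 0], [[0.05, -0.19, 0], 0], [[0.08, -0.31, 0], 0], [[0.11, -0.43, 0], 0], [[0.15, -0.55, 0], 0], [[0.18, -0.67, 0], 0], [[0.22, -0.79, 0], 0], [[0.25, -0.9, 0], 0]]'

```text
time: 45.0
tool_pos: [438.8, 97.4, 114.8]
eef_rot: [-0.134, -3.139, 0.0]
contact_force: [0.3, 0.4, -1.3]
gripper_width: 47.7
```

>>> move_arm --motion '[[[0.05, -0.12, 0], 0], [[0.1, -0.25, 0], 0], [[0.14, -0.37, 0], 0], [[0.19, -0.49, 0], 0], [[0.22, -0.58, 0.08], 0], [[0.235, -0.61, 0.2], 0], [[0.235, -0.61, 0.32], 0], [[0.235, -0.61, 0.4], 0]]'

```text
time: 45.8
tool_pos: [404.6, 27.7, 66.1]
eef_rot: [-0.134, -3.138, -0.0]
contact_force: [0.4, -0.2, -1.8]
gripper_width: 47.6
```

```bash
python3 - <<'E'
from h import *
st=robot.sense(); print(st['tool_pos'],st['eef_rot'],st['contact_force'],st['gripper_width'])
s=snap('scene','s22.png')
a=cv2.resize(s['frame'][110:290,170:370,::-1],None,fx=3.3,fy=3.3,interpolation=2)
cv2.imwrite('pics/c24.png',a)
E
```

```text
[404.60739891  27.65877293  66.10867001] [-1.34337321e-01 -3.13823262e+00 -1.26839117e-04] [ 0.38372418 -0.19037732 -1.80634254] 47.564592487157356
```

View pics/c24.png

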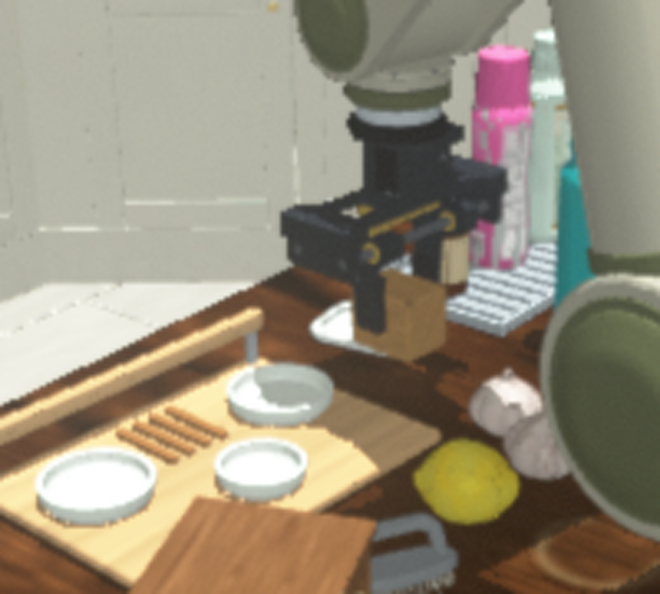

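>>> move_arm --motion '[[[0, 0, 0.08], 0], [[0, 0, 0.18], 0], [[0, 0, 0.26], 0], [[0, 0, 0.31], 0], [[0, 0, 0.33], 0], [[0, 0, 0.34], 0], [[0, 0, 0.345], 0], [[0, 0, 0.345], 0]]'

```text
time: 46.65
tool_pos: [405.3, 28.2, 25.6]
eef_rot: [0.133, 3.138, -0.0]
contact_force: [-0.1, 0.5, -1.5]
gripper_width: 47.6
```

>>> move_arm --motion '[[[0, 0, 0.008], 0], [[0, 0, 0.014], 0], [[0, 0, 0.018], 0], [[0, 0, 0.018], 0], [[0, 0, 0.018], 0], [[0, 0, 0.018], 0], [[0, 0, 0.018], 0], [[0, 0, 0.018], 0]]'

```text
time: 47.45
tool_pos: [405.1, 28.2, 23.2]
eef_rot: [0.133, 3.139, -0.0]
contact_force: [0.2, -0.3, -1.6]
gripper_width: 47.5
```

>>> move_arm --motion '[[[0, 0, 0.006], 0], [[0, 0, 0.012], 0], [[0, 0, 0.012], 0], [[0, 0, 0.012], 0], [[0, 0, 0.012], 0], [[0, 0, 0.012], 0], [[0, 0, 0.012], 0], [[0, 0, 0.012], 0]]'

```text
time: 48.25
tool_pos: [405.2, 28.2, 22.8]
eef_rot: [0.133, 3.138, -0.0]
contact_force: [-7.0, 0.4, 21.3]
gripper_width: 48.0
```

>>> move_arm --motion '[[[0, 0, 0], 0], [[0, 0, 0], 0], [[0, 0, 0], 0], [[0, 0, 0], 0], [[0, 0, -0.1], 0], [[0, 0, -0.25], 0], [[0, 0, -0.4], 0], [[0, 0, -0.5], 0.045]]' --gripper 1

```text
time: 49.05
tool_pos: [405.4, 28.2, 82.7]
eef_rot: [0.357, 3.12, -0.0]
contact_force: [0.7, -0.1, -0.7]
gripper_width: 88.1
```

>>> move_arm --motion '[[[0, 0, 0], 0.045], [[0, 0, 0], 0.09], [[0, 0, 0], 0.135], [[0, 0, 0], 0.18], [[0, 0, 0], 0.225], [[0, 0, 0], 0.27], [[0, 0, 0], 0.315], [[0, 0, 0], 0.36]]'

```text
time: 49.85
tool_pos: [405.1, 28.2, 81.7]
eef_rot: [-1.979, -2.44, 0.0]
contact_force: [-0.2, 0.3, -0.1]
gripper_width: 88.4
```

```bash
python3 - <<'E'
from h import *
st=robot.sense(); print(st['tool_pos'],st['eef_rot'],st['contact_force'],st['gripper_width'])
R=cv2.Rodrigues(np.array(st['eef_rot']))[0]; print('jaw',np.degrees(np.arctan2(R[1,1],R[0,1])))
s=snap('scene','s23.png')
a=cv2.resize(s['frame'][110:290,170:370,::-1],None,fx=3.3,fy=3.3,interpolation=2)
cv2.imwrite('pics/c25.png',a)
E
```

```text
[405.07243734  28.21847067  81.66204682] [-1.97892286e+00 -2.43972529e+00  1.87697612e-04] [-0.19623603  0.26772057 -0.11868814] 88.35721816482152
jaw 11.907235761958395
```

View pics/c25.png

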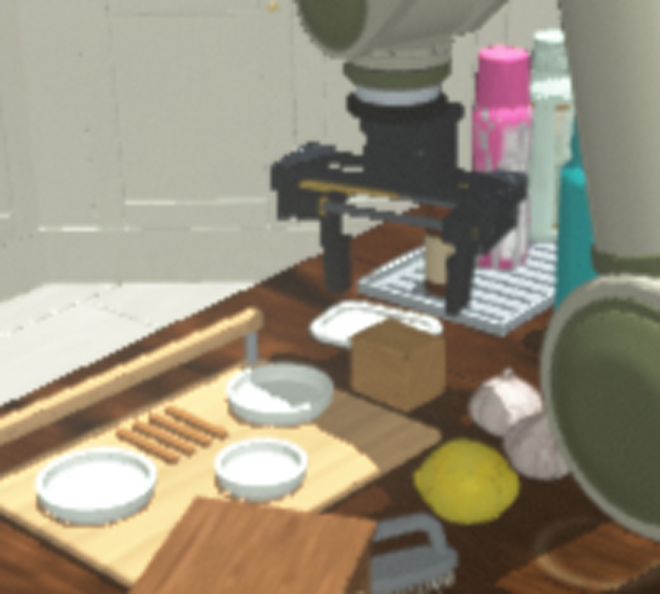

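```bash
python3 - <<'E'
from h import *
s=pickle.load(open('pics/s23.pkl','rb'))
a=cv2.resize(s['frame'][190:245,265:320,::-1],None,fx=10,fy=10,interpolation=2)
for dx,c in((0,(0,255,0)),(-8,(255,0,255))):
  yaw=np.radians(-4.9); R=np.array([[np.cos(yaw),-np.sin(yaw)],[np.sin(yaw),np.cos(yaw)]])
  for z in(0,52):
    P=[np.r_[np.array([405.2+dx,28.2])+R@np.array(q),z] for q in((31,24.5),(31,-24.5),(-31,-24.5),(-31,24.5))]
    q=((proj(s,P)-[265,190]+.5)*10-.5).round().astype(np.int32); cv2.polylines(a,[q.reshape(-1,1,2)],True,c,1)
cv2.imwrite('pics/c26.png',a)
E
```

```text
(no output)
```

View pics/c26.png

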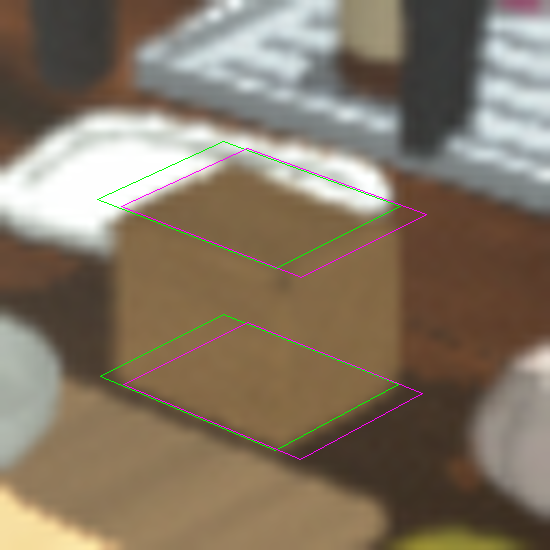

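>>> move_arm --motion '[[[0, 0, 0], 0.045], [[0, 0, 0], 0.093], [[0, 0, 0], 0.093], [[0, 0, 0.12], 0.093], [[0, 0, 0.25], 0.093], [[0, 0, 0.37], 0.093], [[0, 0, 0.45], 0.093], [[0, 0, 0.48], 0.093]]'

```text
time: 50.7
tool_pos: [404.8, 28.3, 23.5]
eef_rot: [-2.303, -2.135, 0.001]
contact_force: [0.5, -0.1, 0.1]
gripper_width: 88.1
```

>>> move_arm --motion '[[[0, 0, 0], 0], [[0, 0, 0], 0], [[0, 0, 0], 0], [[0, 0, 0], 0], [[0, 0, 0], 0], [[0, 0, 0], 0], [[0, 0, 0], 0], [[0, 0, 0], 0]]' --gripper -1 --squeeze 30

```text
time: 51.5
tool_pos: [405.4, 28.2, 24.6]
eef_rot: [2.306, 2.132, 0.001]
contact_force: [-1.0, 0.7, 6.1]
gripper_width: 61.8
```

>>> move_arm --motion '[[[0, 0, -0.06], 0], [[0, 0, -0.15], 0], [[0, 0, -0.24], 0], [[0, 0, -0.3], -0.02], [[0, 0, -0.3], -0.04], [[0, 0, -0.3], -0.06], [[0, 0, -0.3], -0.075], [[0, 0, -0.3], -0.075]]'

```text
time: 52.3
tool_pos: [405.0, 28.2, 60.4]
eef_rot: [-2.04, -2.389, 0.0]
contact_force: [0.6, 0.3, -2.2]
gripper_width: 61.9
```

```bash
python3 - <<'E'
from h import *
st=robot.sense(); print(st['tool_pos'],st['eef_rot'],st['contact_force'],st['gripper_width'])
R=cv2.Rodrigues(np.array(st['eef_rot']))[0]; print('jaw',np.degrees(np.arctan2(R[1,1],R[0,1])))
d=np.array([484.8,-47.9])-st['tool_pos'][:2]; print('d world',d,'tool',R[:2,0]@d,R[:2,1]@d)
s=snap('scene','s24.png')
a=cv2.resize(s['frame'][110:290,170:370,::-1],None,fx=3.3,fy=3.3,interpolation=2)
cv2.imwrite('pics/c27.png',a)
E
```

```text
[405.03109223  28.24578858  60.40719375] [-2.03968123e+00 -2.38938876e+00  5.99197818e-05] [ 0.62928347  0.28806915 -2.16096782] 61.947747128298346
jaw 9.029111198778887
d world [ 79.76890777 -76.14578858] tool -87.72088095031123 66.83043324296177
```

View pics/c27.png

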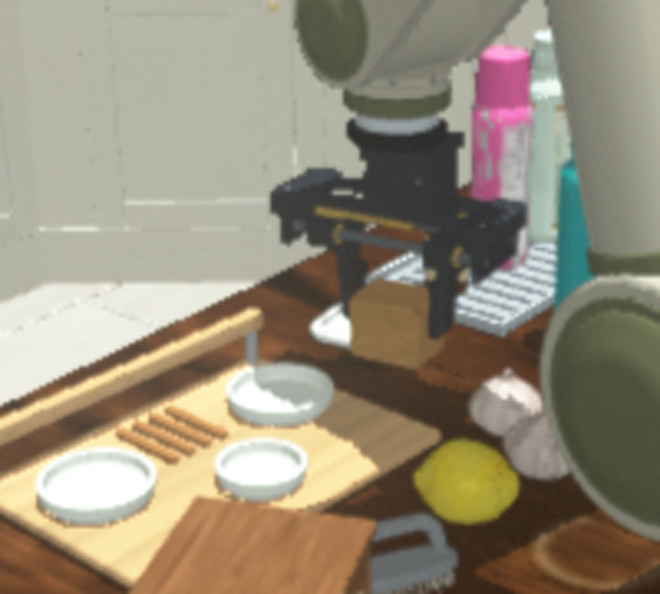

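>>> move_arm --motion '[[[-0.1, 0.08, 0], 0], [[-0.21, 0.16, 0], 0], [[-0.32, 0.24, 0], 0], [[-0.43, 0.33, 0], 0], [[-0.54, 0.41, 0], 0], [[-0.64, 0.49, 0], 0], [[-0.71, 0.54, 0], 0], [[-0.73, 0.56, 0], 0]]'

```text
time: 53.15
tool_pos: [486.0, -48.9, 60.1]
eef_rot: [2.042, 2.387, 0.0]
contact_force: [-0.6, 0.1, -1.0]
gripper_width: 61.7
```

```bash
python3 - <<'E'
from h import *
st=robot.sense(); print(st['tool_pos'],st['eef_rot'],st['contact_force'],st['gripper_width'])
s=snap('scene','s25.png')
f=7
a=cv2.resize(s['frame'][160:240,240:330,::-1],None,fx=f,fy=f,interpolation=2)
cv2.imwrite('pics/c28.png',a)
E
```

```text
[486.00254454 -48.85528011  60.07508162] [2.04159777e+00 2.38730228e+00 1.29795623e-04] [-0.55160309  0.09294852 -0.98037813] 61.693130006721375
```

View pics/c28.png

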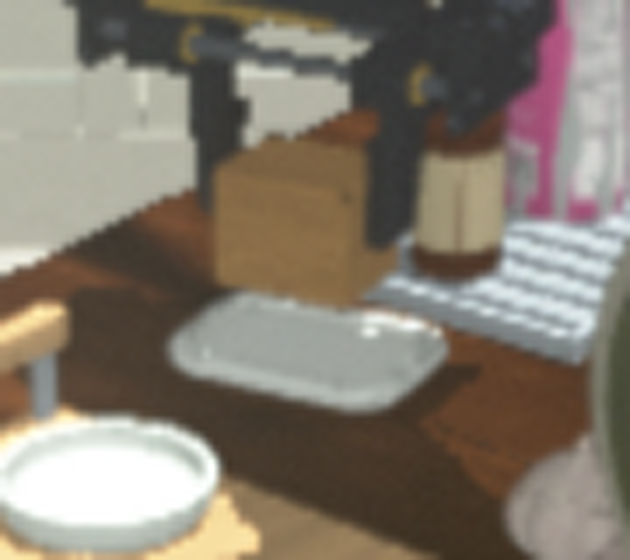

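>>> move_arm --motion '[[[0, 0, 0.05], 0], [[0, 0, 0.11], 0], [[0, 0, 0.17], 0], [[0, 0, 0.21], 0], [[0, 0, 0.235], 0], [[0, 0, 0.245], 0], [[0, 0, 0.245], 0], [[0, 0, 0.245], 0]]'

```text
time: 54.0
tool_pos: [485.3, -47.8, 30.9]
eef_rot: [2.04, 2.389, 0.0]
contact_force: [0.0, 0.2, -1.6]
gripper_width: 61.5
```

>>> move_arm --motion '[[[0, 0, 0.004], 0], [[0, 0, 0.008], 0], [[0, 0, 0.01], 0], [[0, 0, 0.01], 0], [[0, 0, 0.01], 0], [[0, 0, 0.01], 0], [[0, 0, 0.01], 0], [[0, 0, 0.01], 0]]'

```text
time: 54.8
tool_pos: [485.2, -47.8, 29.6]
eef_rot: [2.04, 2.389, 0.0]
contact_force: [0.0, 0.1, -2.0]
gripper_width: 61.8
```

```bash
python3 - <<'E'
from h import *
st=robot.sense(); print(st['tool_pos'],st['contact_force'],st['gripper_width'])
s=snap('scene','s26.png')
f=7
a=cv2.resize(s['frame'][160:240,240:330,::-1],None,fx=f,fy=f,interpolation=2)
cv2.imwrite('pics/c29.png',a)
E
```

```text
[485.22060892 -47.79825153  29.57660965] [ 0.00642505  0.10765438 -1.97362682] 61.83191692587491
```

View pics/c29.png

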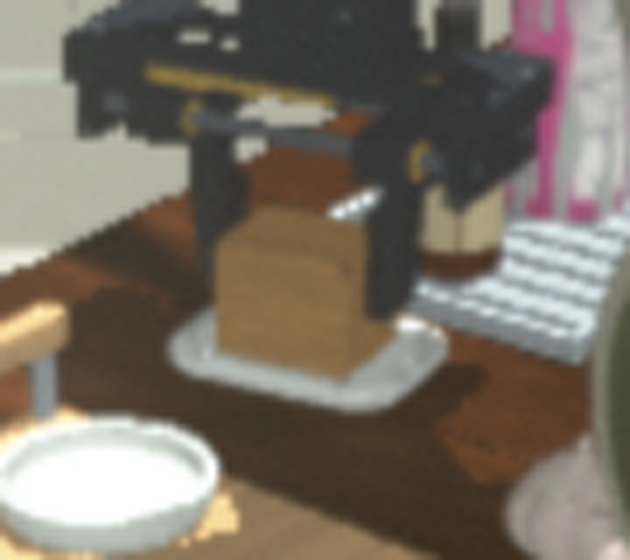

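>>> move_arm --motion '[[[0, 0, 0.003], 0], [[0, 0, 0.006], 0], [[0, 0, 0.006], 0], [[0, 0, 0.006], 0], [[0, 0, 0.006], 0], [[0, 0, 0.006], 0], [[0, 0, 0.006], 0], [[0, 0, 0.006], 0]]'

```text
time: 55.65
tool_pos: [485.2, -47.8, 29.2]
eef_rot: [2.04, 2.389, 0.0]
contact_force: [-3.7, 0.7, 5.4]
gripper_width: 61.9
```

>>> move_arm --motion '[[[0, 0, 0], 0], [[0, 0, 0], 0], [[0, 0, 0], 0], [[0, 0, 0], 0], [[0, 0, 0], 0], [[0, 0, 0], 0], [[0, 0, -0.06], 0], [[0, 0, -0.15], 0]]' --gripper 1

```text
time: 56.45
tool_pos: [485.0, -47.7, 47.2]
eef_rot: [-2.04, -2.388, 0.001]
contact_force: [0.9, 0.8, 0.3]
gripper_width: 88.3
```

>>> move_arm --motion '[[[0, 0, -0.15], 0], [[0, 0, -0.3], 0], [[0, 0, -0.45], 0], [[0, 0, -0.6], 0.02], [[0, 0, -0.75], 0.04], [[0, 0, -0.85], 0.05], [[0, 0, -0.95], 0.05], [[0, 0, -1], 0.05]]'

```text
time: 57.25
tool_pos: [485.5, -47.9, 168.4]
eef_rot: [2.219, 2.221, 0.001]
contact_force: [-1.1, -0.2, -0.0]
gripper_width: 88.4
```

```bash
python3 - <<'E'
from h import *
st=robot.sense(); print(st['tool_pos'],st['eef_rot'],st['contact_force'],st['gripper_width'])
s=snap('scene','s27.png')
f=5
a=cv2.resize(s['frame'][130:240,240:380,::-1],None,fx=f,fy=f,interpolation=2)
cv2.imwrite('pics/c30.png',a)
E
```

```text
[485.47741642 -47.86104778 168.3852433 ] [2.21919600e+00 2.22134366e+00 1.26020902e-03] [-1.11859667e+00 -2.30201664e-01 -8.50580109e-04] 88.42345830409162
```

View pics/c30.png

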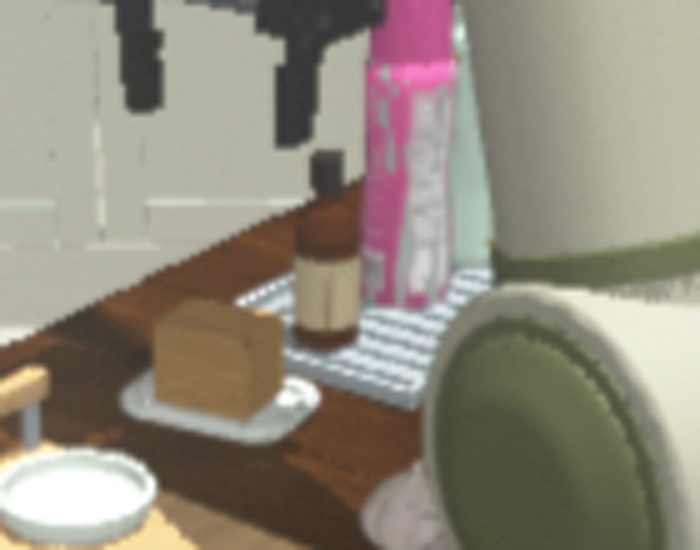

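>>> move_arm --motion '[[[-0.13, 0, 0], 0], [[-0.28, 0, 0], 0], [[-0.43, 0, 0], 0], [[-0.58, 0, 0], 0], [[-0.73, 0.01, 0], 0], [[-0.85, 0.01, 0], 0], [[-0.92, 0.01, 0], 0], [[-0.928, 0.01, 0], 0]]'

```text
time: 58.1
tool_pos: [486.3, -159.7, 166.7]
eef_rot: [-2.222, -2.22, 0.0]
contact_force: [-0.1, 0.5, -0.3]
gripper_width: 88.3
```

```bash
python3 - <<'E'
from h import *
st=robot.sense(); print(st['tool_pos'],st['eef_rot'],st['contact_force'],st['gripper_width'])
E
```

```text
[ 486.29048018 -159.73865436  166.65980118] [-2.22197899e+00 -2.22043608e+00  1.60559189e-04] [-0.10660205  0.50714593 -0.33225884] 88.33867272022455
```

>>> move_arm --motion '[[[0, 0, 0.1], 0], [[0, 0, 0.22], 0], [[0, 0, 0.34], 0], [[0, 0, 0.45], 0], [[0, 0, 0.53], 0], [[0, 0, 0.57], 0], [[0, 0, 0.585], 0], [[0, 0, 0.585], 0]]'

```text
time: 58.9
tool_pos: [486.5, -159.1, 96.7]
eef_rot: [2.221, 2.222, 0.0]
contact_force: [-0.8, 0.1, 1.2]
gripper_width: 88.2
```

>>> move_arm --motion '[[[0, 0, 0], 0], [[0, 0, 0], 0], [[0, 0, 0], 0], [[0, 0, 0], 0], [[0, 0, 0], 0], [[0, 0, 0], 0], [[0, 0, 0], 0], [[0, 0, 0], 0]]' --gripper -1 --squeeze 15

```text
time: 59.7
tool_pos: [486.5, -159.2, 96.7]
eef_rot: [2.221, 2.221, 0.0]
contact_force: [0.5, -0.9, 1.2]
gripper_width: 38.9
```

>>> move_arm --motion '[[[0, 0, -0.06], 0], [[0, 0, -0.16], 0], [[0, 0, -0.28], 0], [[0, 0, -0.4], 0], [[0, 0, -0.52], 0], [[0, 0, -0.62], 0], [[0, 0, -0.68], 0], [[0, 0, -0.7], 0]]'

```text
time: 60.5
tool_pos: [486.6, -159.2, 181.5]
eef_rot: [2.221, 2.221, 0.0]
contact_force: [-0.7, 0.1, -1.4]
gripper_width: 38.9
```

>>> move_arm --motion '[[[0.1, -0.02, 0], 0], [[0.22, -0.05, 0], 0], [[0.35, -0.09, 0], 0], [[0.48, -0.12, 0], 0], [[0.61, -0.15, 0], 0], [[0.74, -0.19, 0], 0], [[0.87, -0.23, 0], 0], [[1, -0.27, 0], 0]]'

```text
time: 61.3
tool_pos: [453.6, -37.8, 180.7]
eef_rot: [2.221, 2.222, 0.0]
contact_force: [-0.9, 0.4, -1.1]
gripper_width: 38.9
```

>>> move_arm --motion '[[[0.12, -0.03, 0], 0], [[0.25, -0.07, 0], 0], [[0.37, -0.1, 0], 0], [[0.5, -0.14, 0], 0], [[0.62, -0.17, 0], 0], [[0.75, -0.2, 0], 0], [[0.87, -0.24, 0], 0], [[1, -0.27, 0], 0]]'

```text
time: 62.1
tool_pos: [421.1, 81.9, 180.7]
eef_rot: [2.221, 2.221, 0.0]
contact_force: [-0.2, 0.3, -0.8]
gripper_width: 38.7
```

>>> move_arm --motion '[[[0.12, -0.03, 0], 0], [[0.25, -0.07, 0], 0], [[0.37, -0.1, 0], 0], [[0.5, -0.14, 0], 0], [[0.62, -0.17, 0], 0], [[0.75, -0.2, 0], 0], [[0.87, -0.24, 0], 0], [[0.95, -0.27, 0], 0]]'

```text
time: 62.9
tool_pos: [388.5, 196.0, 180.6]
eef_rot: [-2.221, -2.222, -0.0]
contact_force: [-0.1, -0.1, -0.2]
gripper_width: 38.7
```

```bash
python3 - <<'E'
from h import *
st=robot.sense(); print(st['tool_pos'],st['eef_rot'],st['contact_force'],st['gripper_width'])
s=snap('scene','s28.png'); snap('top','t28.png')
f=4
a=cv2.resize(s['frame'][130:270,170:320,::-1],None,fx=f,fy=f,interpolation=2)
cv2.imwrite('pics/c31.png',a)
E
```

```text
[388.53092946 196.02707137 180.63640187] [-2.22059505e+00 -2.22217451e+00 -4.06779178e-05] [-0.07756405 -0.14335522 -0.21629065] 38.673907026110285
```

View pics/c31.png

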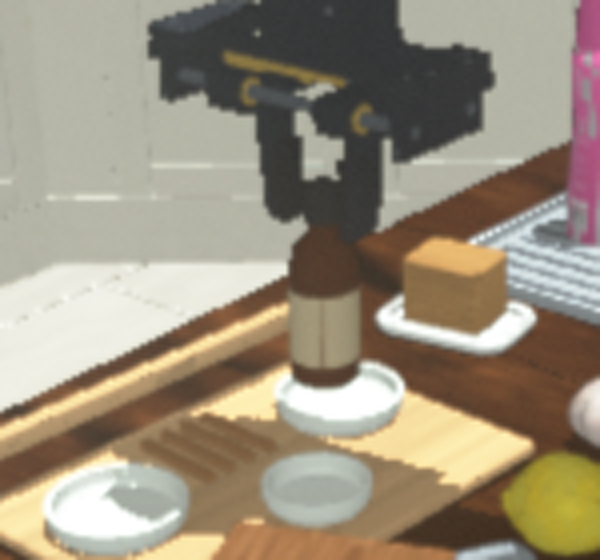

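View pics/t28.png

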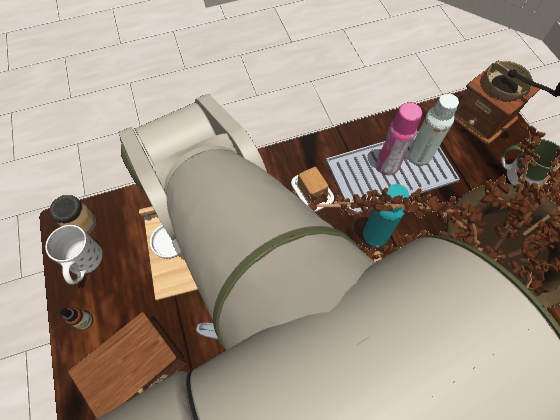

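>>> move_arm --motion '[[[0.05, -0.01, 0], 0], [[0.1, -0.03, 0], 0], [[0.137, -0.042, 0], 0], [[0.137, -0.042, 0.08], 0], [[0.137, -0.042, 0.18], 0], [[0.137, -0.042, 0.26], 0], [[0.137, -0.042, 0.3], 0], [[0.137, -0.042, 0.3], 0]]'

```text
time: 63.8
tool_pos: [383.9, 211.1, 143.9]
eef_rot: [-2.221, -2.221, 0.002]
contact_force: [0.0, -0.6, -1.0]
gripper_width: 38.6
```

```bash
python3 - <<'E'
from h import *
st=robot.sense(); print(st['tool_pos'],st['contact_force'],st['gripper_width'])
s=snap('scene','s29.png')
f=8
a=cv2.resize(s['frame'][195:265,215:285,::-1],None,fx=f,fy=f,interpolation=2)
th=np.linspace(0,6.28,60);x,y,z=st['tool_pos']
for zz,c in ((z-93.7,(0,255,0)),(18,(255,0,255))):
  for p in proj(s,np.c_[x+20.5*np.cos(th),y+20.5*np.sin(th),0*th+zz]): cv2.circle(a,tuple(int(i) for i in (p-[215,195]+.5)*f),1,c,-1)
for p in proj(s,np.c_[382+28.5*np.cos(th),214.7+28.5*np.sin(th),0*th+30]): cv2.circle(a,tuple(int(i) for i in (p-[215,195]+.5)*f),1,(0,0,255),-1)
cv2.imwrite('pics/c32.png',a)
E
```

```text
[383.91468821 211.12835351 143.94394234] [ 0.01910198 -0.64069947 -0.95057584] 38.602785373810406
```

View pics/c32.png

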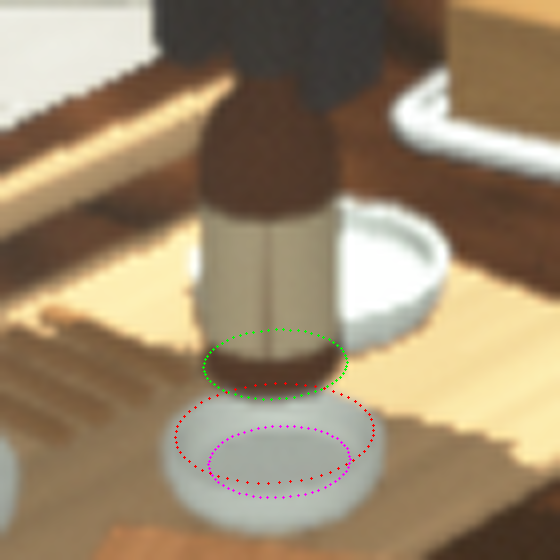

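>>> move_arm --motion '[[[0, 0, 0.05], 0], [[0, 0, 0.11], 0], [[0, 0, 0.17], 0], [[0, 0, 0.22], 0], [[0, 0, 0.245], 0], [[0, 0, 0.252], 0], [[0, 0, 0.252], 0], [[0, 0, 0.252], 0]]'

```text
time: 64.65
tool_pos: [384.3, 211.3, 114.6]
eef_rot: [2.221, 2.221, 0.001]
contact_force: [-0.8, -0.6, -0.9]
gripper_width: 39.2
```

>>> move_arm --motion '[[[0, 0, 0.004], 0], [[0, 0, 0.008], 0], [[0, 0, 0.012], 0], [[0, 0, 0.012], 0], [[0, 0, 0.012], 0], [[0, 0, 0.012], 0], [[0, 0, 0.012], 0], [[0, 0, 0.012], 0]]'

```text
time: 65.45
tool_pos: [384.2, 211.3, 113.0]
eef_rot: [2.221, 2.222, -0.0]
contact_force: [0.5, -0.4, -0.3]
gripper_width: 38.6
```

```bash
python3 - <<'E'
from h import *
st=robot.sense(); print(st['tool_pos'],st['contact_force'],st['gripper_width'])
s=snap('scene','s30.png')
f=7
a=cv2.resize(s['frame'][185:265,215:285,::-1],None,fx=f,fy=f,interpolation=2)
cv2.imwrite('pics/c33.png',a)
E
```

```text
[384.15743758 211.28604796 112.96494053] [ 0.50530547 -0.41602526 -0.30738569] 38.616827748621176
```

View pics/c33.png

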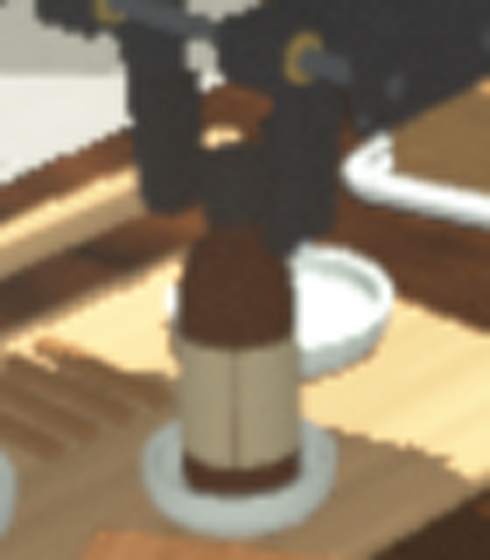

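Inside the dish. A last 1.3 mm down to touch, then release.

>>> move_arm --motion '[[[0, 0, 0.004], 0], [[0, 0, 0.008], 0], [[0, 0, 0.011], 0], [[0, 0, 0.011], 0], [[0, 0, 0.011], 0], [[0, 0, 0.011], 0], [[0, 0, 0.011], 0], [[0, 0, 0.011], 0]]'

```text
time: 66.3
tool_pos: [384.2, 211.3, 111.7]
eef_rot: [2.221, 2.221, 0.0]
contact_force: [0.7, 0.2, -0.4]
gripper_width: 38.8
```

>>> move_arm --motion '[[[0, 0, 0], 0], [[0, 0, 0], 0], [[0, 0, 0], 0], [[0, 0, 0], 0], [[0, 0, 0], 0], [[0, 0, -0.02], 0], [[0, 0, -0.08], 0], [[0, 0, -0.18], 0]]' --gripper 1

```text
time: 67.1
tool_pos: [383.9, 211.2, 133.6]
eef_rot: [-2.221, -2.221, 0.001]
contact_force: [-0.5, -0.2, -0.0]
gripper_width: 88.0
```

>>> move_arm --motion '[[[0, 0, -0.15], 0], [[0, 0, -0.3], 0], [[0, 0, -0.45], 0], [[0, 0, -0.6], 0], [[-0.12, 0.03, -0.75], 0], [[-0.26, 0.06, -0.88], 0], [[-0.4, 0.1, -0.97], 0], [[-0.54, 0.13, -1], 0]]'

```text
time: 67.9
tool_pos: [400.2, 145.9, 255.0]
eef_rot: [2.22, 2.22, 0.003]
contact_force: [0.3, 0.5, 0.6]
gripper_width: 88.2
```

```bash
python3 - <<'E'
from h import *
st=robot.sense(); print(st['tool_pos'],st['contact_force'],st['gripper_width'])
s=snap('scene','s31.png')
f=4
a=cv2.resize(s['frame'][130:270,170:320,::-1],None,fx=f,fy=f,interpolation=2)
cv2.imwrite('pics/c34.png',a)
E
```

```text
[400.20718523 145.89053944 254.95753262] [0.27667245 0.49703602 0.61242931] 88.22066135375394
```

View pics/c34.png

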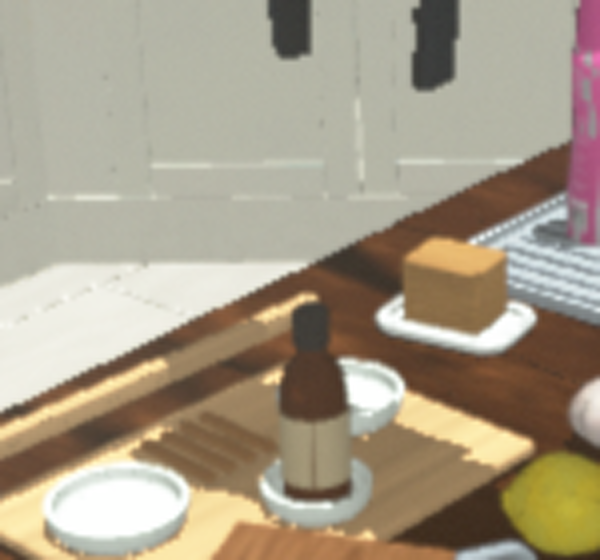

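>>> move_arm --motion '[[[-0.12, 0.03, 0], 0], [[-0.25, 0.06, 0], 0], [[-0.37, 0.09, 0], 0], [[-0.5, 0.12, 0], 0], [[-0.62, 0.15, 0], 0], [[-0.75, 0.18, 0], 0], [[-0.87, 0.21, 0], 0], [[-1, 0.24, 0], 0]]'

```text
time: 68.75
tool_pos: [428.6, 26.3, 253.5]
eef_rot: [2.221, 2.222, 0.0]
contact_force: [0.4, -0.6, -0.6]
gripper_width: 88.2
```

>>> move_arm --motion '[[[-0.12, 0.03, 0], 0], [[-0.25, 0.06, 0], 0], [[-0.37, 0.09, 0], 0], [[-0.5, 0.12, 0], 0], [[-0.62, 0.15, 0], 0], [[-0.75, 0.18, 0], 0], [[-0.87, 0.21, 0], 0], [[-1, 0.24, 0], 0]]'

```text
time: 69.55
tool_pos: [457.6, -94.3, 253.4]
eef_rot: [2.221, 2.222, 0.0]
contact_force: [0.3, 0.4, 0.2]
gripper_width: 87.9
```

>>> move_arm --motion '[[[-0.12, 0.03, 0], 0], [[-0.25, 0.06, 0], 0], [[-0.37, 0.09, 0], 0], [[-0.5, 0.12, 0], 0], [[-0.62, 0.15, 0], 0], [[-0.75, 0.18, 0], 0], [[-0.87, 0.21, 0], 0], [[-1, 0.24, 0], 0]]'

```text
time: 70.35
tool_pos: [486.5, -214.7, 253.2]
eef_rot: [-2.221, -2.222, -0.0]
contact_force: [0.5, -0.2, -0.3]
gripper_width: 88.2
```

```bash
python3 - <<'E'
from h import *
st=robot.sense(); print(st['tool_pos'],st['contact_force'],st['gripper_width'])
E
```

```text
[ 486.46235602 -214.69845477  253.23831135] [ 0.5240948  -0.21194053 -0.25873889] 88.24098866886962
```

>>> move_arm --motion '[[[-0.1, 0, 0], 0], [[-0.2, 0.01, 0], 0], [[-0.27, 0.012, 0], 0], [[-0.278, 0.012, 0], 0], [[-0.278, 0.012, 0.08], 0], [[-0.278, 0.012, 0.2], 0], [[-0.278, 0.012, 0.32], 0], [[-0.278, 0.012, 0.42], 0]]'

```text
time: 71.15
tool_pos: [487.4, -246.2, 201.5]
eef_rot: [-2.22, -2.221, 0.0]
contact_force: [1.0, 0.5, -0.0]
gripper_width: 88.0
```

>>> move_arm --motion '[[[0, 0, 0.08], 0], [[0, 0, 0.15], 0], [[0, 0, 0.21], 0], [[0, 0, 0.25], 0], [[0, 0, 0.27], 0], [[0, 0, 0.27], 0], [[0, 0, 0.27], 0], [[0, 0, 0.27], 0]]'

```text
time: 71.95
tool_pos: [487.7, -247.0, 170.8]
eef_rot: [2.221, 2.221, 0.0]
contact_force: [0.2, 0.6, -0.0]
gripper_width: 88.3
```

>>> move_arm --motion '[[[0, 0, 0], 0], [[0, 0, 0], 0], [[0, 0, 0], 0], [[0, 0, 0], 0], [[0, 0, 0], 0], [[0, 0, 0], 0], [[0, 0, 0], 0], [[0, 0, 0], 0]]' --gripper -1 --squeeze 30

```text
time: 72.75
tool_pos: [487.7, -246.9, 170.5]
eef_rot: [2.221, 2.221, 0.0]
contact_force: [1.2, 0.4, 0.2]
gripper_width: 49.1
```

>>> move_arm --motion '[[[0, 0, -0.06], 0], [[0, 0, -0.16], 0], [[0, 0, -0.28], 0], [[0, 0, -0.4], 0], [[0, 0, -0.52], 0], [[0, 0, -0.64], 0], [[0, 0, -0.74], 0], [[0, 0, -0.8], 0]]'

```text
time: 73.55
tool_pos: [487.7, -247.0, 267.9]
eef_rot: [2.22, 2.22, 0.0]
contact_force: [-0.6, 0.6, -3.1]
gripper_width: 49.4
```

>>> move_arm --motion '[[[0.08, 0, 0], 0], [[0.2, -0.01, 0], 0], [[0.33, -0.02, 0], 0], [[0.46, -0.03, 0], 0], [[0.6, -0.03, 0], 0], [[0.74, -0.04, 0], 0], [[0.87, -0.05, 0], 0], [[1, -0.06, 0], 0]]'

```text
time: 74.35
tool_pos: [480.3, -125.4, 266.5]
eef_rot: [2.221, 2.222, 0.0]
contact_force: [0.7, 0.6, -2.4]
gripper_width: 49.2
```

>>> move_arm --motion '[[[0.12, 0, 0], 0], [[0.25, -0.01, 0], 0], [[0.37, -0.02, 0], 0], [[0.5, -0.03, 0], 0], [[0.62, -0.03, 0], 0], [[0.75, -0.04, 0], 0], [[0.87, -0.05, 0], 0], [[1, -0.06, 0], 0]]'

```text
time: 75.15
tool_pos: [473.1, -5.8, 266.4]
eef_rot: [2.221, 2.221, -0.0]
contact_force: [1.0, -0.0, -1.5]
gripper_width: 49.6
```

>>> move_arm --motion '[[[0.12, 0, 0], 0], [[0.25, -0.01, 0], 0], [[0.37, -0.02, 0], 0], [[0.5, -0.03, 0], 0], [[0.62, -0.03, 0], 0], [[0.75, -0.04, 0], 0], [[0.87, -0.05, 0], 0], [[1, -0.06, 0], 0]]'

```text
time: 75.95
tool_pos: [465.8, 114.3, 266.4]
eef_rot: [2.221, 2.221, -0.0]
contact_force: [0.7, -0.2, -3.0]
gripper_width: 49.2
```

>>> move_arm --motion '[[[0.12, 0, 0], 0], [[0.25, -0.01, 0], 0], [[0.37, -0.02, 0], 0], [[0.5, -0.03, 0], 0], [[0.62, -0.03, 0], 0], [[0.75, -0.04, 0], 0], [[0.87, -0.05, 0], 0], [[1, -0.06, 0], 0]]'

```text
time: 76.75
tool_pos: [458.6, 234.2, 266.4]
eef_rot: [2.221, 2.221, -0.0]
contact_force: [-0.8, -0.8, -2.4]
gripper_width: 49.5
```

```bash
python3 - <<'E'
from h import *
st=robot.sense(); print(st['tool_pos'],st['contact_force'],st['gripper_width'])
s=snap('scene','s32.png')
E
```

```text
[458.63581264 234.19896107 266.41191684] [-0.78290681 -0.79041046 -2.43754777] 49.50109038973513
```

View pics/s32.png

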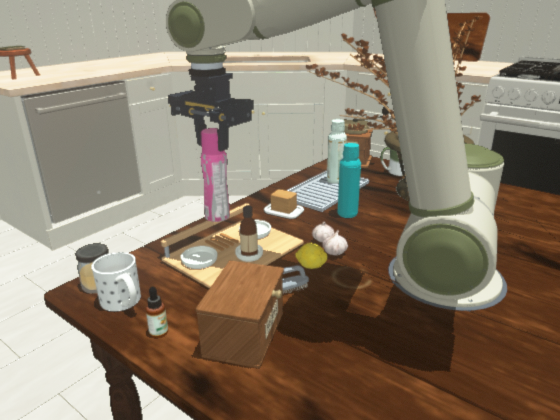

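>>> move_arm --motion '[[[0.12, 0, 0], 0], [[0.25, -0.01, 0], 0], [[0.37, -0.02, 0], 0], [[0.46, -0.02, 0], 0], [[0.52, -0.02, 0], 0], [[0.54, -0.02, 0], 0], [[0.54, -0.02, 0.08], 0], [[0.54, -0.02, 0.18], 0]]'

```text
time: 77.6
tool_pos: [456.5, 297.6, 244.1]
eef_rot: [2.222, 2.221, 0.001]
contact_force: [-0.7, 1.0, -3.2]
gripper_width: 49.5
```

>>> move_arm --motion '[[[0, 0, 0.08], 0], [[0, 0, 0.15], 0], [[0, 0, 0.2], 0], [[0, 0, 0.24], 0], [[0, 0, 0.24], 0], [[0, 0, 0.24], 0], [[0, 0, 0.24], 0], [[0, 0, 0.24], 0]]'

```text
time: 78.4
tool_pos: [456.5, 298.0, 216.3]
eef_rot: [2.221, 2.221, 0.001]
contact_force: [0.4, -0.1, -2.8]
gripper_width: 49.4
```

```bash
python3 - <<'E'
from h import *
st=robot.sense(); print(st['tool_pos'],st['contact_force'],st['gripper_width'])
s=snap('scene','s33.png'); snap('top','t33.png')
f=7
a=cv2.resize(s['frame'][195:275,160:240,::-1],None,fx=f,fy=f,interpolation=2)
th=np.linspace(0,6.28,60);x,y,z=st['tool_pos']
def ring(cx,cy,r,zz,c):
  for p in proj(s,np.c_[cx+r*np.cos(th),cy+r*np.sin(th),0*th+zz]): cv2.circle(a,tuple(int(i) for i in (p-[160,195]+.5)*f),1,c,-1)
ring(x,y,29,z-167.5,(0,255,0)); ring(458,299,40.5,30,(0,0,255)); ring(458,299,37,18,(255,0,255))
cv2.imwrite('pics/c35.png',a)
E
```

```text
[456.50743454 297.96838666 216.34281355] [ 0.35316812 -0.05500458 -2.75165721] 49.440761654396645
```

View pics/c35.png

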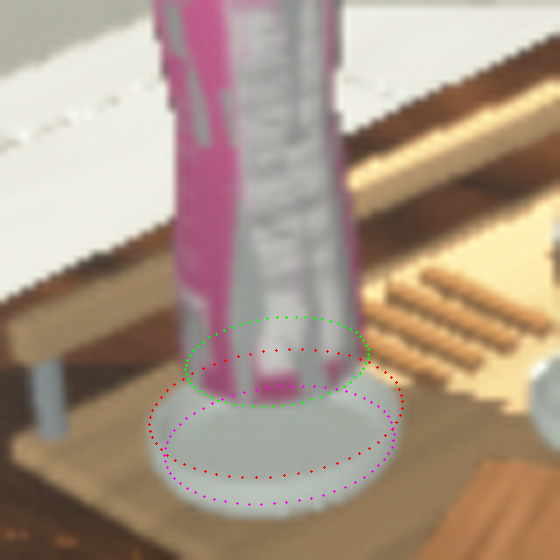

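>>> move_arm --motion '[[[0, 0, 0.05], 0], [[0, 0, 0.11], 0], [[0, 0, 0.17], 0], [[0, 0, 0.215], 0], [[0, 0, 0.235], 0], [[0, 0, 0.24], 0], [[0, 0, 0.24], 0], [[0, 0, 0.24], 0]]'

```text
time: 79.3
tool_pos: [456.5, 298.0, 187.5]
eef_rot: [2.221, 2.221, 0.001]
contact_force: [-0.1, 1.0, -2.6]
gripper_width: 48.5
```

>>> move_arm --motion '[[[0, 0, 0.004], 0], [[0, 0, 0.008], 0], [[0, 0, 0.012], 0], [[0, 0, 0.012], 0], [[0, 0, 0.012], 0], [[0, 0, 0.012], 0], [[0, 0, 0.012], 0], [[0, 0, 0.012], 0]]'

```text
time: 80.1
tool_pos: [456.4, 297.9, 185.8]
eef_rot: [2.221, 2.221, 0.0]
contact_force: [-0.2, 0.1, -2.3]
gripper_width: 49.0
```

>>> move_arm --motion '[[[0, 0, 0.004], 0], [[0, 0, 0.008], 0], [[0, 0, 0.01], 0], [[0, 0, 0.01], 0], [[0, 0, 0.01], 0], [[0, 0, 0.01], 0], [[0, 0, 0.01], 0], [[0, 0, 0.01], 0]]'

```text
time: 80.9
tool_pos: [456.6, 298.1, 185.4]
eef_rot: [2.221, 2.221, 0.002]
contact_force: [-0.4, -0.6, 5.3]
gripper_width: 49.1
```

```bash
python3 - <<'E'
from h import *
st=robot.sense(); print(st['tool_pos'],st['contact_force'],st['gripper_width'])
s=snap('scene','s34.png')
f=7
a=cv2.resize(s['frame'][195:275,160:240,::-1],None,fx=f,fy=f,interpolation=2)
cv2.imwrite('pics/c36.png',a)
E
```

```text
[456.62129649 298.10263485 185.39078832] [-0.36378548 -0.56880605  5.29836908] 49.09005750649734
```

View pics/c36.png

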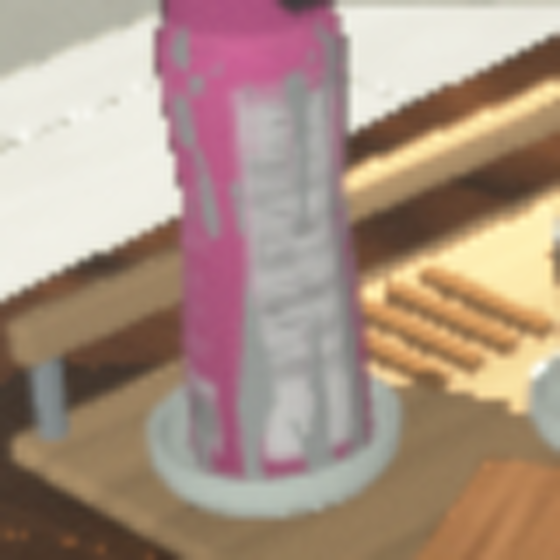

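>>> move_arm --motion '[[[0, 0, 0], 0], [[0, 0, 0], 0], [[0, 0, 0], 0], [[0, 0, 0], 0], [[0, 0, 0], 0], [[0, 0, -0.02], 0], [[0, 0, -0.1], 0], [[0, 0, -0.22], 0]]' --gripper 1

```text
time: 81.75
tool_pos: [456.2, 297.8, 211.4]
eef_rot: [-2.221, -2.221, 0.001]
contact_force: [0.4, -0.7, -1.4]
gripper_width: 87.9
```

>>> move_arm --motion '[[[0, 0, -0.12], 0], [[0, 0, -0.24], 0], [[0, 0, -0.36], 0], [[-0.1, 0.01, -0.42], 0], [[-0.25, 0.02, -0.42], 0], [[-0.4, 0.03, -0.42], 0], [[-0.55, 0.04, -0.42], 0], [[-0.7, 0.05, -0.42], 0]]'

```text
time: 82.55
tool_pos: [462.3, 212.5, 261.6]
eef_rot: [2.222, 2.221, -0.0]
contact_force: [0.3, 0.5, 0.1]
gripper_width: 88.0
```

```bash
python3 - <<'E'
from h import *
st=robot.sense(); print(st['tool_pos'],st['contact_force'],st['gripper_width'])
s=snap('scene','s35.png')
f=3
a=cv2.resize(s['frame'][130:275,130:320,::-1],None,fx=f,fy=f,interpolation=2)
cv2.imwrite('pics/c37.png',a)
E
```

```text
[462.31237793 212.47137308 261.5703304 ] [0.30538268 0.49166091 0.06841839] 87.98780323481421
```

View pics/c37.png

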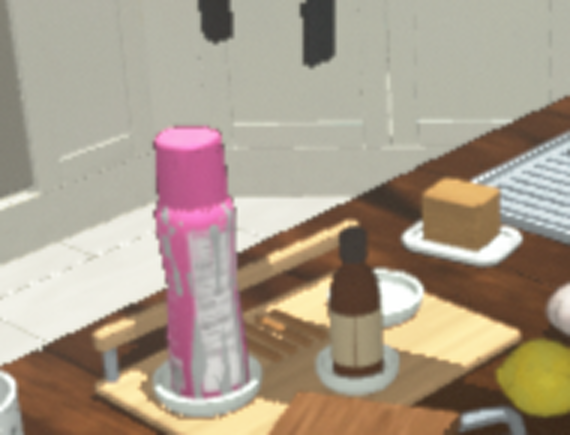

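>>> move_arm --motion '[[[-0.12, 0.01, 0], 0], [[-0.25, 0.02, 0], 0], [[-0.37, 0.02, 0], 0], [[-0.5, 0.03, 0], 0], [[-0.62, 0.03, 0], 0], [[-0.75, 0.04, 0], 0], [[-0.87, 0.05, 0], 0], [[-1, 0.05, 0], 0]]'

```text
time: 83.4
tool_pos: [468.3, 92.9, 261.4]
eef_rot: [2.221, 2.222, 0.0]
contact_force: [0.1, -0.0, 0.4]
gripper_width: 88.2
```

>>> move_arm --motion '[[[-0.12, 0.01, 0], 0], [[-0.25, 0.02, 0], 0], [[-0.37, 0.02, 0], 0], [[-0.5, 0.03, 0], 0], [[-0.62, 0.03, 0], 0], [[-0.75, 0.04, 0], 0], [[-0.87, 0.05, 0], 0], [[-1, 0.05, 0], 0]]'

```text
time: 84.2
tool_pos: [474.3, -27.0, 261.4]
eef_rot: [2.221, 2.222, 0.0]
contact_force: [0.0, -0.3, 0.1]
gripper_width: 88.0
```

>>> move_arm --motion '[[[-0.12, 0.01, 0], 0], [[-0.25, 0.02, 0], 0], [[-0.37, 0.02, 0], 0], [[-0.5, 0.03, 0], 0], [[-0.62, 0.03, 0], 0], [[-0.75, 0.04, 0], 0], [[-0.87, 0.05, 0], 0], [[-1, 0.05, 0], 0]]'

```text
time: 85.0
tool_pos: [480.5, -147.3, 261.3]
eef_rot: [-2.221, -2.222, -0.0]
contact_force: [0.7, 0.0, -1.2]
gripper_width: 88.5
```

>>> move_arm --motion '[[[-0.12, 0.01, 0], 0], [[-0.25, 0.02, 0], 0], [[-0.37, 0.02, 0], 0], [[-0.5, 0.03, 0], 0], [[-0.62, 0.03, 0], 0], [[-0.75, 0.04, 0], 0], [[-0.87, 0.05, 0], 0], [[-1, 0.05, 0], 0]]'

```text
time: 85.8
tool_pos: [486.5, -267.3, 261.4]
eef_rot: [2.221, 2.222, 0.0]
contact_force: [-0.3, 0.5, 0.1]
gripper_width: 88.1
```

```bash
python3 - <<'E'
from h import *
st=robot.sense(); print(st['tool_pos'],st['contact_force'],st['gripper_width'])
E
```

```text
[ 486.52614237 -267.26805111  261.38702006] [-0.25338093  0.47223624  0.08392602] 88.08915389499631
```

>>> move_arm --motion '[[[-0.12, 0, 0], 0], [[-0.25, 0.01, 0], 0], [[-0.37, 0.012, 0], 0], [[-0.47, 0.012, 0], 0], [[-0.53, 0.012, 0], 0], [[-0.55, 0.012, 0], 0], [[-0.55, 0.012, 0], 0], [[-0.55, 0.012, 0.08], 0]]'

```text
time: 86.6
tool_pos: [488.3, -332.0, 252.6]
eef_rot: [2.219, 2.22, 0.0]
contact_force: [0.5, -1.1, 0.3]
gripper_width: 88.2
```

>>> move_arm --motion '[[[0, 0, 0.1], 0], [[0, 0, 0.22], 0], [[0, 0, 0.35], 0], [[0, 0, 0.48], 0], [[0, 0, 0.59], 0], [[0, 0, 0.66], 0], [[0, 0, 0.685], 0], [[0, 0, 0.685], 0]]'

```text
time: 87.4
tool_pos: [487.9, -332.0, 169.4]
eef_rot: [-2.221, -2.221, 0.0]
contact_force: [-0.2, -1.2, 0.1]
gripper_width: 88.1
```

>>> move_arm --motion '[[[0, 0, 0], 0], [[0, 0, 0], 0], [[0, 0, 0], 0], [[0, 0, 0], 0], [[0, 0, 0], 0], [[0, 0, 0], 0], [[0, 0, 0], 0], [[0, 0, 0], 0]]' --gripper -1 --squeeze 15

```text
time: 88.2
tool_pos: [487.9, -332.1, 169.6]
eef_rot: [2.221, 2.221, 0.0]
contact_force: [1.1, 0.3, 0.1]
gripper_width: 41.1
```

>>> move_arm --motion '[[[0, 0, -0.06], 0], [[0, 0, -0.16], 0], [[0, 0, -0.28], 0], [[0, 0, -0.4], 0], [[0, 0, -0.52], 0], [[0, 0, -0.64], 0], [[0, 0, -0.74], 0], [[0, 0, -0.8], 0]]'

```text
time: 89.0
tool_pos: [488.0, -332.2, 267.3]
eef_rot: [2.22, 2.22, -0.0]
contact_force: [0.1, -0.5, -0.8]
gripper_width: 40.8
```

>>> move_arm --motion '[[[0.08, 0, 0], 0], [[0.2, -0.01, 0], 0], [[0.33, -0.02, 0], 0], [[0.46, -0.04, 0], 0], [[0.6, -0.05, 0], 0], [[0.74, -0.06, 0], 0], [[0.87, -0.08, 0], 0], [[1, -0.09, 0], 0]]'

```text
time: 89.8
tool_pos: [476.8, -210.6, 265.6]
eef_rot: [-2.221, -2.222, 0.0]
contact_force: [-0.1, 0.1, -0.3]
gripper_width: 41.1
```

>>> move_arm --motion '[[[0.12, -0.01, 0], 0], [[0.25, -0.02, 0], 0], [[0.37, -0.03, 0], 0], [[0.5, -0.04, 0], 0], [[0.62, -0.05, 0], 0], [[0.75, -0.07, 0], 0], [[0.87, -0.08, 0], 0], [[1, -0.09, 0], 0]]'

```text
time: 90.6
tool_pos: [466.1, -90.9, 265.6]
eef_rot: [2.222, 2.221, 0.0]
contact_force: [-0.4, 0.4, -0.7]
gripper_width: 41.3
```

>>> move_arm --motion '[[[0.12, -0.01, 0], 0], [[0.25, -0.02, 0], 0], [[0.37, -0.03, 0], 0], [[0.5, -0.04, 0], 0], [[0.62, -0.05, 0], 0], [[0.75, -0.07, 0], 0], [[0.87, -0.08, 0], 0], [[1, -0.09, 0], 0]]'

```text
time: 91.4
tool_pos: [455.2, 29.0, 265.6]
eef_rot: [2.221, 2.221, -0.0]
contact_force: [1.0, -0.1, -1.2]
gripper_width: 41.2
```

```bash
python3 - <<'E'
from h import *
st=robot.sense(); print(st['tool_pos'],st['contact_force'],st['gripper_width'])
s=snap('scene','s36.png');snap('top','t36.png')
E
```

```text
[455.24171813  29.0138406  265.59634704] [ 0.95525154 -0.10577397 -1.17181847] 41.19199624562199
```

View pics/s36.png

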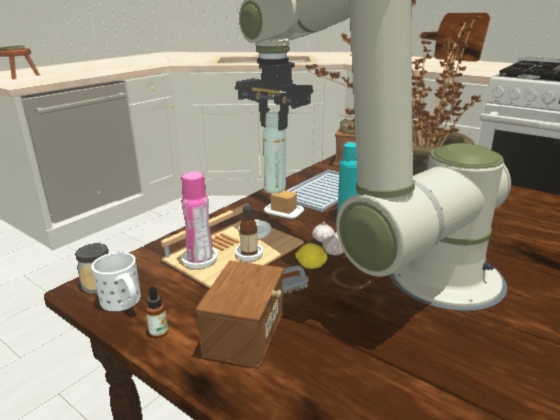

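View pics/t36.png

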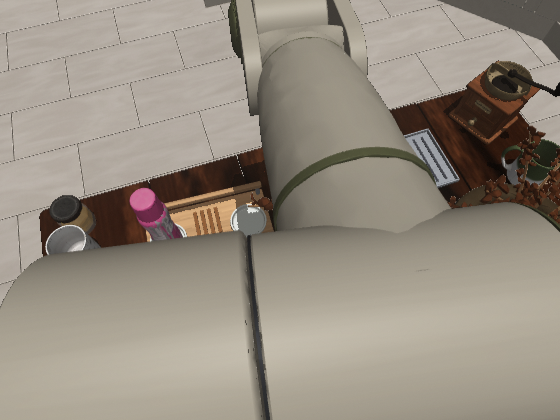

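```bash
python3 - <<'E'
from h import *
s=pickle.load(open('pics/t36.pkl','rb'))
f=9;x0,y0=215,190
a=cv2.resize(s['frame'][y0:y0+60,x0:x0+60,::-1],None,fx=f,fy=f,interpolation=2)
th=np.linspace(0,6.28,80)
def ring(cx,cy,r,zz,c):
  for p in proj(s,np.c_[cx+r*np.cos(th),cy+r*np.sin(th),0*th+zz]): cv2.circle(a,tuple(int(i) for i in (p-[x0,y0]+.5)*f),1,c,-1)
ring(444.7,119.5,40.4,30,(0,0,255)); ring(446,118,40.4,30,(0,255,0))
cv2.imwrite('pics/c38.png',a)
E
```

```text
(no output)
```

View pics/c38.png

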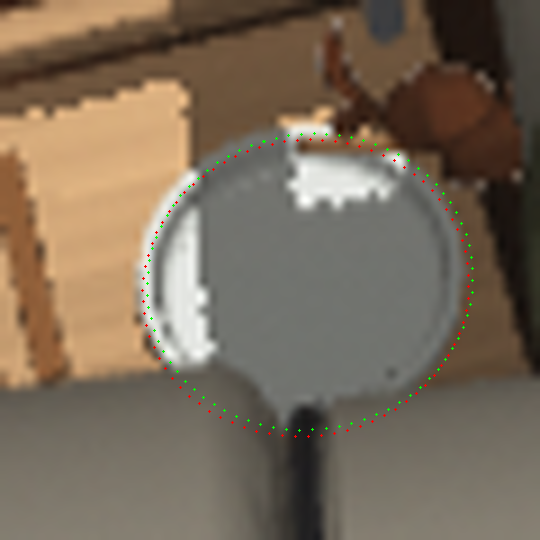

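>>> move_arm --motion '[[[0.12, -0.01, 0], 0], [[0.25, -0.02, 0], 0], [[0.38, -0.03, 0], 0], [[0.51, -0.045, 0], 0], [[0.63, -0.055, 0], 0], [[0.72, -0.065, 0], 0], [[0.755, -0.067, 0], 0], [[0.755, -0.067, 0], 0]]'

```text
time: 92.3
tool_pos: [447.4, 118.6, 265.6]
eef_rot: [2.221, 2.222, -0.0]
contact_force: [-0.7, -0.1, -0.9]
gripper_width: 40.8
```

>>> move_arm --motion '[[[0, 0, 0.08], 0], [[0, 0, 0.18], 0], [[0, 0, 0.28], 0], [[0, 0, 0.36], 0], [[0, 0, 0.4], 0], [[0, 0, 0.42], 0], [[0, 0, 0.42], 0], [[0, 0, 0.42], 0]]'

```text
time: 93.1
tool_pos: [447.6, 118.5, 215.5]
eef_rot: [2.221, 2.221, 0.001]
contact_force: [-0.3, -0.4, -1.0]
gripper_width: 41.0
```

```bash
python3 - <<'E'
from h import *
st=robot.sense(); print(st['tool_pos'],st['contact_force'],st['gripper_width'])
s=snap('scene','s37.png')
f=7;x0,y0=220,180
a=cv2.resize(s['frame'][y0:y0+80,x0:x0+80,::-1],None,fx=f,fy=f,interpolation=2)
th=np.linspace(0,6.28,60);x,y,z=st['tool_pos']
def ring(cx,cy,r,zz,c):
  for p in proj(s,np.c_[cx+r*np.cos(th),cy+r*np.sin(th),0*th+zz]): cv2.circle(a,tuple(int(i) for i in (p-[x0,y0]+.5)*f),1,c,-1)
ring(x,y,29,z-166.5,(0,255,0)); ring(448,119.2,40.5,30,(0,0,255))
cv2.imwrite('pics/c39.png',a)
E
```

```text
[447.57243335 118.50699335 215.53481115] [-0.27502334 -0.37350758 -0.99544704] 41.00825689855859
```

View pics/c39.png

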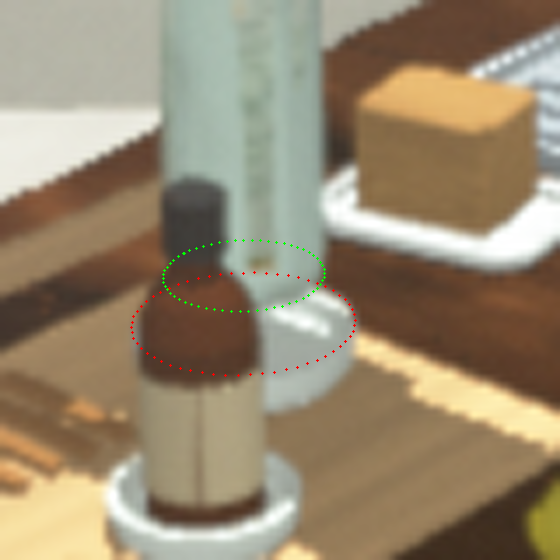

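>>> move_arm --motion '[[[0, 0, 0.05], 0], [[0, 0, 0.11], 0], [[0, 0, 0.17], 0], [[0, 0, 0.215], 0], [[0, 0, 0.235], 0], [[0, 0, 0.242], 0], [[0, 0, 0.242], 0], [[0, 0, 0.242], 0]]'

```text
time: 93.95
tool_pos: [447.5, 118.5, 186.4]
eef_rot: [2.221, 2.221, 0.0]
contact_force: [0.1, 0.2, -0.5]
gripper_width: 41.5
```

>>> move_arm --motion '[[[0, 0, 0.004], 0], [[0, 0, 0.008], 0], [[0, 0, 0.012], 0], [[0, 0, 0.014], 0], [[0, 0, 0.014], 0], [[0, 0, 0.014], 0], [[0, 0, 0.014], 0], [[0, 0, 0.014], 0]]'

```text
time: 94.75
tool_pos: [447.5, 118.5, 184.6]
eef_rot: [2.221, 2.221, 0.0]
contact_force: [0.6, -0.0, 1.2]
gripper_width: 40.9
```

```bash
python3 - <<'E'
from h import *
st=robot.sense(); print(st['tool_pos'],st['contact_force'],st['gripper_width'])
s=snap('scene','s38.png')
f=7;x0,y0=220,180
a=cv2.resize(s['frame'][y0:y0+80,x0:x0+80,::-1],None,fx=f,fy=f,interpolation=2)
cv2.imwrite('pics/c40.png',a)
E
```

```text
[447.47133572 118.54061881 184.59531376] [ 6.25694804e-01 -3.73175929e-04  1.17131446e+00] 40.89812905963318
```

View pics/c40.png

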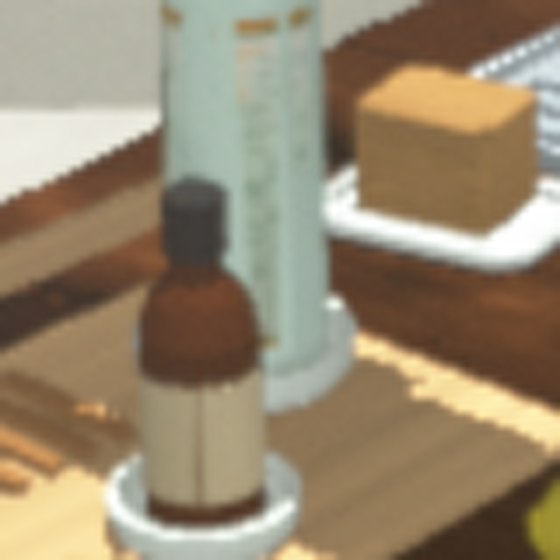

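Touching the floor; release, rise, and move clear so both cameras see.

>>> move_arm --motion '[[[0, 0, 0], 0], [[0, 0, 0], 0], [[0, 0, 0], 0], [[0, 0, 0], 0], [[0, 0, 0], 0], [[0, 0, -0.02], 0], [[0, 0, -0.1], 0], [[0, 0, -0.22], 0]]' --gripper 1

```text
time: 95.6
tool_pos: [447.2, 118.5, 211.4]
eef_rot: [-2.221, -2.221, 0.001]
contact_force: [0.2, -0.0, 0.3]
gripper_width: 88.2
```

>>> move_arm --motion '[[[0, 0, -0.12], 0], [[0, 0, -0.24], 0], [[0, 0, -0.36], 0], [[0, 0, -0.48], 0], [[-0.12, 0, -0.6], 0], [[-0.25, 0, -0.72], 0], [[-0.4, 0, -0.8], 0], [[-0.55, 0, -0.85], 0]]'

```text
time: 96.4
tool_pos: [447.4, 51.9, 314.5]
eef_rot: [2.22, 2.221, 0.002]
contact_force: [0.6, -0.2, 0.3]
gripper_width: 88.3
```

>>> move_arm --motion '[[[-0.12, 0, 0], 0], [[-0.25, 0, 0], 0], [[-0.37, 0, 0], 0], [[-0.5, 0, 0], 0], [[-0.62, 0, 0], 0], [[-0.75, 0, 0], 0], [[-0.87, 0, 0], 0], [[-1, 0, 0], 0]]'

```text
time: 97.2
tool_pos: [447.3, -68.0, 313.7]
eef_rot: [2.221, 2.221, 0.001]
contact_force: [-1.0, 0.6, -0.2]
gripper_width: 87.8
```

>>> move_arm --motion '[[[-0.12, 0, 0], 0], [[-0.25, 0, 0], 0], [[-0.37, 0, 0], 0], [[-0.5, 0, 0], 0], [[-0.62, 0, 0], 0], [[-0.75, 0, 0], 0], [[-0.87, 0, 0], 0], [[-1, 0, 0], 0]]'

```text
time: 98.0
tool_pos: [447.4, -188.6, 312.9]
eef_rot: [2.221, 2.221, 0.0]
contact_force: [0.5, 0.2, -0.0]
gripper_width: 88.2
```

>>> move_arm --motion '[[[-0.12, 0, 0], 0], [[-0.25, 0, 0], 0], [[-0.37, 0, 0], 0], [[-0.5, 0, 0], 0], [[-0.62, 0, 0], 0], [[-0.75, 0, 0], 0], [[-0.87, 0, 0], 0], [[-1, 0, 0], 0]]'

```text
time: 98.8
tool_pos: [447.4, -308.6, 312.9]
eef_rot: [-2.221, -2.222, -0.0]
contact_force: [0.3, 0.8, 0.1]
gripper_width: 88.3
```

```bash
python3 - <<'E'
from h import *
st=robot.sense(); print(st['tool_pos'],st['contact_force'],st['gripper_width'])
s=snap('scene','s39.png'); t=snap('top','t39.png')
cv2.imwrite('pics/c41.png',cv2.resize(s['frame'][140:275,150:320,::-1],None,fx=4,fy=4,interpolation=2))
cv2.imwrite('pics/c42.png',cv2.resize(t['frame'][150:310,130:350,::-1],None,fx=3.5,fy=3.5,interpolation=2))
E
```

```text
[ 447.40847009 -308.63608687  312.85293307] [0.26280317 0.83333741 0.07418064] 88.30279881404708
```

View pics/c41.png

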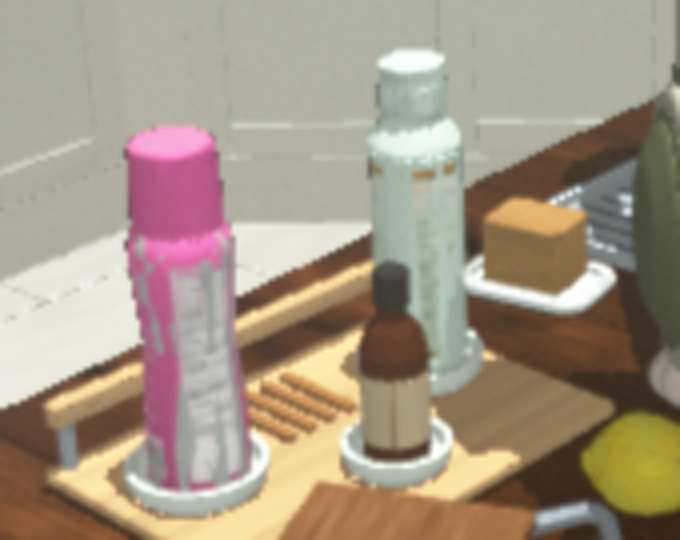

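View pics/c42.png

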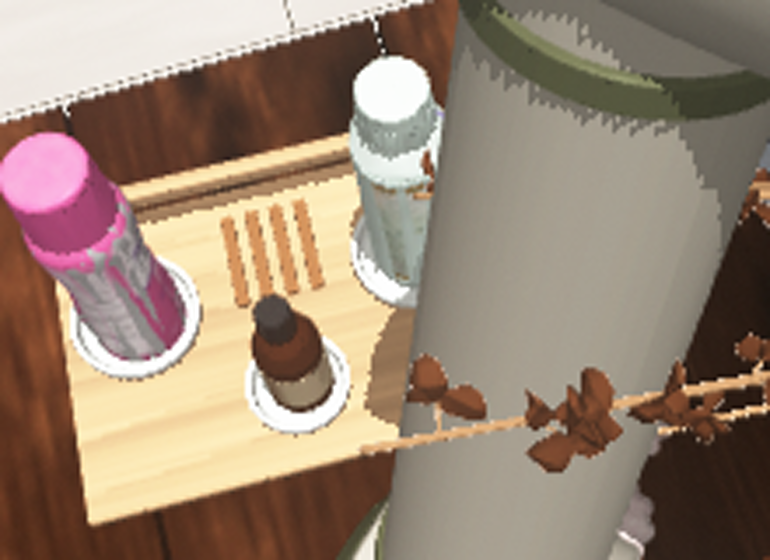

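```bash
python3 - <<'E'
from h import *
s=pickle.load(open('pics/t28.pkl','rb'))
f=10;x0,y0=285,155
a=cv2.resize(s['frame'][y0:y0+60,x0:x0+60,::-1],None,fx=f,fy=f,interpolation=2)
def box(cx,cy,yaw,hx,hy,z,c):
  R=np.array([[np.cos(yaw),-np.sin(yaw)],[np.sin(yaw),np.cos(yaw)]])
  P=[np.r_[np.array([cx,cy])+R@np.array(q),z] for q in((hx,hy),(hx,-hy),(-hx,-hy),(-hx,hy))]
  cv2.polylines(a,[((proj(s,P)-[x0,y0]+.5)*f).astype(np.int32).reshape(-1,1,2)],True,c,1)
box(484.8,-47.9,np.radians(8.7),52.5,37.5,10,(0,255,0)); box(485,-47.8,np.radians(9),31,24.5,57,(255,0,255))
cv2.imwrite('pics/c43.png',a)
E
```

```text
(no output)
```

View pics/c43.png

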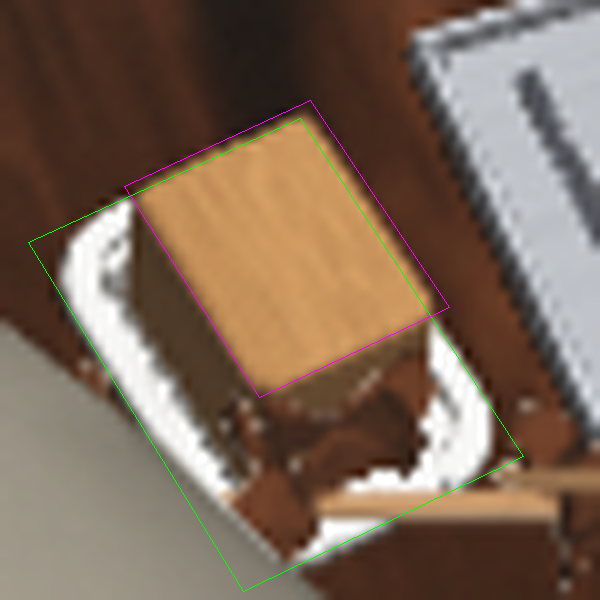

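The soap matches its predicted place, centred in the dish and in line with its long side. The bottles and the can stand in their own dishes and the arm is clear of everything, so I am handing in.

```bash
python3 - <<'E'
from h import *
print(robot.sign_off()); print(robot.sense()['time'])
E
```

```text
the job is handed in; nothing more can be done
None
the job is handed in; nothing more can be done
```

The job is handed in at about 99 s of the 147 s allowed. The sign-off gives no verdict.

**What I did**
1. I stood the pale bottle, the pink can and the amber bottle on the draining tray, one after another.
2. I took out the soap and set it down briefly on the bare table. Gripped across its short side, the gripper's body would have met the amber bottle on the tray. So I regripped it end to end, turned it to the dish's angle and laid it in the middle of the soap dish.
3. I put the amber bottle, the pink can and the pale bottle back, each in its own drip dish, placing them near the arm positions where each was first gripped.

**Last checks**
- **Bottles and can:** both cameras show all three upright and inside the right dishes. The arm partly hid the pale dish from the top camera.
- **Soap:** in a top-camera picture taken after it was laid down, it lies flat within about 3 mm of the predicted position. Its long side follows the dish's. The final scene picture shows it still there.
- **Arm:** the gripper is open and well clear, with about zero force on the tool.

**Disagreements**
- **Scene camera:** its view was offset by 1–2 pixels from the known fingertip positions. I relied on the top camera and on the recorded grip poses instead.
- **Amber bottle:** the gripper closed to 39 mm around its cap, although the cap looks about 20 mm wide. It held firmly throughout.

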